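# Sort the tagged reagent cartridges and show one to the code reader

## Task

Stand the green-tagged cartridge upright, fully down in the green nest and the red-tagged one in the red nest, and let go of them. Then pick up the yellow-tagged cartridge and show its code label to the reader: label centre at the focus point 90 mm straight out from the lens, facing the lens squarely and the right way up (so tilted with the reader), and finish while still holding it there, still and in the air. Leave the untagged cartridge and everything else where it is, tip nothing over and do not bump the reader.

Things in the scene. Friction and masses are not known exactly. Their poses are not given: they have to be found in the camera images.
- cart_green: dark grey reagent cartridge with a square GREEN tag on its top, standing in the teal tray at the start; origin at the centre of its underside, z up; 56 mm long (its x), 34 mm wide (its y), 60 mm tall, 120 g or so (hidden scatter). White code label with dark squares on the upright end face at its +x end; a white strip of the label folds 12 mm over that end of the top. Its two long sides (+y and -y) are plain flat faces, free to be gripped.
- cart_red: the same cartridge with a square RED tag on its top; origin at the centre of its underside, z up; 56 mm long (its x), 34 mm wide (its y), 60 mm tall, 120 g or so (hidden scatter). White code label with dark squares on the upright end face at its +x end; a white strip of the label folds 12 mm over that end of the top. Its two long sides (+y and -y) are plain flat faces, free to be gripped.
- cart_yellow: the same cartridge with a square YELLOW tag on its top: the one to be shown to the reader; origin at the centre of its underside, z up; 56 mm long (its x), 34 mm wide (its y), 60 mm tall, 120 g or so (hidden scatter). White code label with dark squares on the upright end face at its +x end; a white strip of the label folds 12 mm over that end of the top. Its two long sides (+y and -y) are plain flat faces, free to be gripped.
- cart_plain: the same cartridge with NO tag on its top; it stays where it stands in the tray. origin at the centre of its underside, z up; 56 mm long (its x), 34 mm wide (its y), 60 mm tall, 120 g or so (hidden scatter). White code label with dark squares on the upright end face at its +x end; a white strip of the label folds 12 mm over that end of the top. Its two long sides (+y and -y) are plain flat faces, free to be gripped.
- cart_yellow_label (a point): centre of the code label's end face of the yellow-tagged cartridge: 28 mm along the cartridge's +x and 30 mm above its underside. The label faces along the cartridge's +x.
- tray: fixed teal tray, 250 x 250 mm; origin at the centre of its underside; floor 4 mm thick, rim 14 mm high. The four cartridges stand in it two by two, about 116 mm apart, label ends roughly away from the robot (within about 0.5 rad), the colours in any order.
- nest_pass: fixed nest with GREEN walls and white floor (pass): an open pocket 68 mm (its x) by 46 mm (its y) inside, walls 5 mm thick and 16 mm high, floor 4 mm thick; origin at the centre of its underside. A cartridge stands in it upright, long side along the nest's x, either way round. Its place and yaw vary and it may swap places with the red one.
- nest_reject: fixed nest with RED walls (reject), otherwise the same as the green one.
- reader: code reader stand: black base 110 x 110 x 12 mm and a steel post 18 mm thick, 282 mm tall, at the far side of the bench; fixed; origin on the bench straight below the focus point; from there the base's centre lies 130 mm and the post 167 mm along its +x. It is turned up to 0.3 rad either way about the vertical.
- reader_head: cream head of the reader, a box 70 x 70 x 50 mm with a teal top stripe and a round black lens on the side towards the robot; origin at the box's centre. It looks along its own -x, which slopes 0.35 rad (20 degrees) downward; its y is level. The lens glass is 40 mm along -x from the origin. Its height on the post varies by 60 mm between episodes and then stays; it is clamped.
- focus (a point): the reader's focus point in the air: 90 mm straight out from the lens glass along the lens axis (130 mm along the head's -x from its origin), 170 to 250 mm above the bench. The label must be here, facing the lens squarely; a squarely held, upright cartridge then has the same axes as the reader head (top leaning back 20 degrees, towards the robot).
- bottle: white plastic bottle with green cap, 44 mm across, 110 mm tall; origin at the centre of its underside. A bystander: leave it.
- jar: small brown glass jar with white lid, 50 mm across, 50 mm tall; origin at the centre of its underside. A bystander: leave it.
- mouse: magenta computer mouse, 95 x 55 x 31 mm, lying on the bench; origin at the centre of its underside. A bystander: leave it.
- calculator: black pocket calculator lying flat, 140 x 85 x 12 mm; origin at the centre of its underside. A bystander: leave it.
- marker: white and blue marker pen lying flat, 100 x 13 x 13 mm, long along its x; origin at the centre of its underside. A bystander: leave it.

How it is judged:
On the way:
1. the green-tagged cartridge stands in the green nest and the red-tagged one in the red nest, both let go (horizontal distance between cart_green and nest_pass below 0.012 m and z of cart_green in the frame of nest_pass between 0 and 0.008 m and angle between each of cart_green, cart_red's own z axis and vertical below 0.12 rad and linear speed of each of cart_green, cart_red below 0.03 m/s and contact force between each of cart_green, cart_red and the fingers below 0.2 N and contact force between each of cart_green, cart_red and the arm below 0.2 N and horizontal distance between cart_red and nest_reject below 0.012 m and z of cart_red in the frame of nest_reject between 0 and 0.008 m), for 0.2 s.
At the end, for the whole second after the job is handed in: Green- and red-tagged cartridges down in their own nests (12 mm, 0.12 rad), let go; the yellow-tagged one still, held by the fingers alone, label centre within 16 mm of the focus point, its x and z axes within 0.2 rad of the reader head's, label towards the lens, top up (all of step 1 and distance between cart_yellow_label and focus below 0.016 m and angle between the x axis of cart_yellow and the x axis of reader_head, either way round below 0.2 rad and angle between the z axis of cart_yellow and the z axis of reader_head, either way round below 0.2 rad and x of cart_yellow in the frame of reader_head below -0.12 m and z of cart_yellow in the frame of reader_head below 0 m and height (world z) of cart_yellow above 0.1 m and contact force between cart_yellow and the fingers above 2 N and linear speed of cart_yellow below 0.03 m/s and angular speed of cart_yellow below 0.3 rad/s and contact force between cart_yellow and reader_head below 0.2 N and contact force between cart_yellow and reader below 0.2 N and contact force between cart_yellow and tray below 0.2 N and contact force between cart_yellow and cart_plain below 0.2 N and contact force between cart_yellow and cart_green below 0.2 N and contact force between cart_yellow and cart_red below 0.2 N and contact force between cart_yellow and nest_pass below 0.2 N and contact force between cart_yellow and nest_reject below 0.2 N and contact force between cart_yellow and bottle below 0.2 N and contact force between cart_yellow and jar below 0.2 N); the arm keeps its last pose, push and grip.
It fails at once if the untagged cartridge is shifted by more than 20 mm (distance of cart_plain from where it was at the start of the episode above 0.02 m).
It fails at once if a cartridge is tipped over (more than 60 degrees from upright) (angle between any of cart_green, cart_red, cart_yellow, cart_plain's own z axis and vertical above 1.05 rad).
It fails at once if the code reader is bumped (more than 3 N) (contact force between reader and anything else above 3 N).
It fails at once if a bystander (bottle, jar, mouse, calculator, marker) is shifted by more than 25 mm (distance of any of bottle, jar, mouse, calculator, marker from where it was at the start of the episode above 0.025 m).
It also fails if it takes over 72 s, if anything falls off the work surface, if the arm or the gripper's body presses on something with over 40 N, if the wrist force passes 120 N, or if a joint passes its speed limit or range.

## Robot

A 6-joint arm with a two-finger parallel gripper is mounted at the origin on the work surface. World frame = base frame: x ahead of the robot, y to its left, z up, the work surface at z = 0. Lengths are in m, angles in rad, forces in N, time in s.
With the tool pointing down it reaches from about 0.325 to 0.9 m from the base axis. Payload 3.5 kg.
Tool frame: the origin (TCP) lies midway between the tips of the shut fingers; the grasp point (between the pads) lies 19 mm behind it; z points along the fingers, y is the direction in which the jaws open and shut (so a half turn about z gives the same grasp; the last joint's range is limited). The gripper opens to 85 mm and grips with 20 to 120 N. Pads are 22 mm wide; open, the fingers measure 114 mm over their backs; the gripper's body (76 mm by 85 mm) begins 54 mm behind the grasp point. The pads swing forward as they close: fully open they stand 13 mm farther back than shut.
Start: joints at [1.147, 0.276, -0.026, 1.268, 0, 1.467], TCP at [0.197, 0.593, 0.231] pointing down, gripper open.
Joint ranges: [-3.12, 3.12], [-0.85, 1.88], [-1.08, 1.24], [-1.95, 2.15], [-1.57, 1.53], [-3.14, 3.14]. Speed limits (rad/s): [2.57, 2.57, 3.14, 3.14, 3.14, 3.14].

## Interface

Orientations are given as a unit quaternion [w, x, y, z].
In Python, from rig import state, camera, close_job gives the robot as it stands.
- The arm moves only by the tool move_arm, never from a script. Its argument "moves" is a list of rows, each a list of 2 entries, a list of its own where there are three numbers: the shift along the tool's x, y, z in m, then the turn about the tool's z in rad. A call has 1 to 20 rows; each row shifts and turns the pose as measured when the row begins, along the tool's axes as they then stand; what a row does not reach is not made up. A row lasts 1/12 s, in which the tool goes at most 41.7 mm and 7.16 degrees, less where a joint would pass 70% of its speed; a pose out of reach is approached as far as the arm can. A call is refused whole if a number of a shift passes 0.0417 or a number of a turn 0.125, either way. A call with a gripper value outside its range is refused whole. "jaw" is the closure, from 0 (fully open) to 1 (shut), set as the call begins (left out, the last holds). The fingers move at their own pace and stop on an object; the grip force is fixed at half the most. Time passes only in rows, so rows that do not move let the fingers close. It gives the time, the measured TCP pose, the force and the opening at its end, in the units of the state.
- state(): the state, without advancing time (a new reading comes with each control period).
- camera(name): name is "side" or "top"; returns a dict with "img" (480x640x3 uint8, red, green, blue), "fx", "fy", "cx", "cy" (pixels), "dist_coeffs" ([k1, k2, p1, p2, k3] as OpenCV has them; the pictures are not rectified), "rvec" (rotation vector, rad) and "tvec" (3), from world to camera coordinates, as OpenCV has them. Camera axes: x right, y down, z forward; pixel columns grow to the right and rows downward; lengths in m; the calibration is good to about 2 mm. A picture is of the moment at which its call begins. There is no depth.
- close_job(): hands the job in, once; it reports no verdict.
The state is a dict: "t": time; "q": joint angles; "qd": joint speeds; "effort": joint torques, N m; "ee_pos": TCP position; "tcp_rot": TCP orientation; "force": force on the tool from outside, world axes, zero at the start; "moment": the same for the moment, N m; "grip_width": opening from 0.0 (shut) to 1.0 (fully open).
Only numpy, scipy, OpenCV 4.12 (cv2) and the standard library are available. Lean on these libraries where they do the work, as an engineer would, in place of code of your own. Each camera call takes 0.05 s, during which the arm holds its last target.

## Working session

There is one attempt and no reset: what is moved stays moved. The work goes in short steps, Python scripts to look and compute and a tool call to move; the robot and the scene stay as the last step left them, time stands still between calls to the robot, and variables do not carry over. Pictures are saved under pics/ and viewed, and the job is handed in when it is done.

Besides the shell and the picture viewer there is one more tool, called after "Call:" as name(argument=value, ...), one argument or row to a line, values as JSON. move_arm: Moves the arm, as the interface text tells. Its arguments: {"type":"object","properties":{"moves":{"type":"array"},"jaw":{"type":"number"}},"required":["moves"]}

```bash
ls; mkdir -p pics; python3 - <<'E'
from rig import state,camera
import cv2,numpy as np
s=state();print(s)
for n in("side","top"):
    c=camera(n);cv2.imwrite(f"pics/{n}0.png",c["img"][:,:,::-1]);print({k:v for k,v in c.items() if k!="img"})
    np.savez(f"{n}0.npz",**c)
E
```

```text
pics
{'t': 0.0, 'q': array([ 1.14659537e+00,  2.77122213e-01, -2.78942453e-02,  1.26798583e+00,
        1.54982271e-05,  1.46741901e+00]), 'qd': array([ 0.00097971,  0.00097754, -0.00150968,  0.00103316,  0.00042017,
        0.00048988]), 'effort': array([-3.52154748e-03, -4.45510554e+01,  2.95203692e+01,  1.65327173e-02,
       -3.62346400e-04,  2.32134909e-06]), 'ee_pos': array([0.19676259, 0.59240028, 0.23016009]), 'tcp_rot': array([-2.95072374e-04,  1.59724662e-01,  9.87160988e-01, -1.06280542e-03]), 'force': array([ 0.49961844,  0.33369807, -0.57430725]), 'moment': array([ 0.01067602, -0.06139556, -0.01482579]), 'grip_width': 0.9991520950607077}
{'fx': 543.1326300760309, 'fy': 543.1326300760309, 'cx': 311.1473446291022, 'cy': 233.22267414138966, 'dist_coeffs': array([0.05219188, 0.        , 0.        , 0.        , 0.        ]), 'rvec': array([ 2.29709497, -0.35224138,  0.1690262 ]), 'tvec': array([-0.55790969,  0.23778215,  1.36023174])}
{'fx': 484.7742552717835, 'fy': 484.7742552717835, 'cx': 315.96173990367294, 'cy': 240.67268636353734, 'dist_coeffs': array([-0.06231145,  0.        ,  0.        ,  0.        ,  0.        ]), 'rvec': array([ 2.17414813, -2.15254104,  0.13480063]), 'tvec': array([-0.01270412,  0.61825884,  1.54117764])}
```

View pics/side0.png

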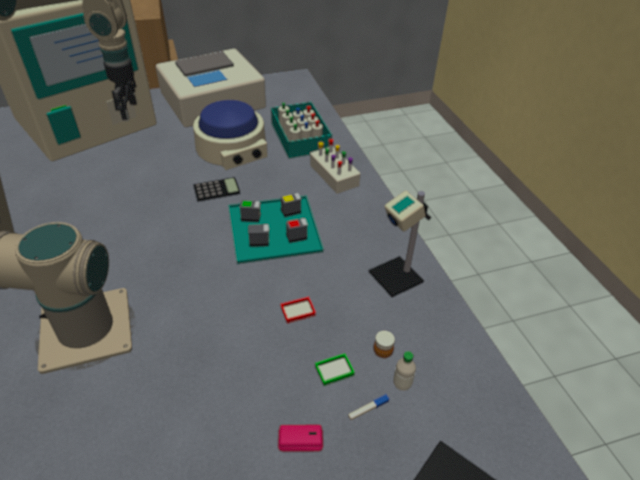

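View pics/top0.png

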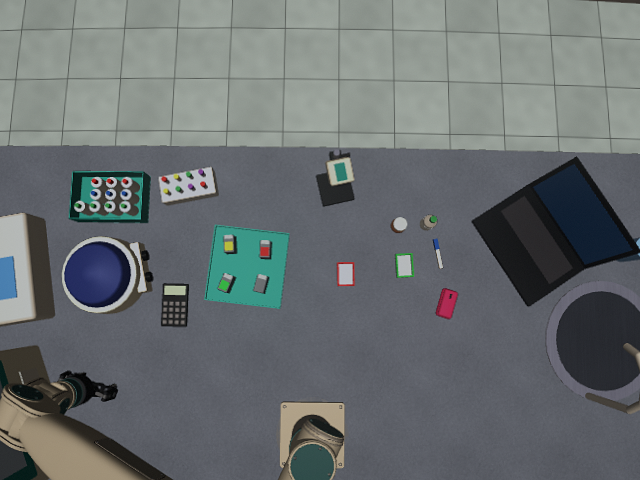

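```bash
cat > h.py <<'E'
import numpy as np,cv2
from scipy.spatial.transform import Rotation as R
def load(n): return dict(np.load(n))
def cam(c):
    K=np.array([[c['fx'],0,c['cx']],[0,c['fy'],c['cy']],[0,0,1.]]);Rm=cv2.Rodrigues(np.array(c['rvec'],float))[0];return K,np.array(c['dist_coeffs'],float),Rm,np.array(c['tvec'],float)
def ray(c,uv):
    K,d,Rm,t=cam(c);p=cv2.undistortPoints(np.array(uv,float).reshape(-1,1,2),K,d).reshape(-1,2)
    v=np.c_[p,np.ones(len(p))]@Rm;v/=np.linalg.norm(v,axis=1)[:,None];return -Rm.T@t,v
def onz(c,uv,z):
    o,v=ray(c,uv);return o+v*((z-o[2])/v[:,2])[:,None]
def proj(c,P):
    K,d,Rm,t=cam(c);return cv2.projectPoints(np.array(P,float).reshape(-1,1,3),np.array(c['rvec'],float),t,K,d)[0].reshape(-1,2)
def tri(c1,u1,c2,u2):
    o1,v1=ray(c1,u1);o2,v2=ray(c2,u2);v1=v1[0];v2=v2[0]
    s=np.linalg.lstsq(np.c_[v1,-v2],o2-o1,rcond=None)[0];a=o1+s[0]*v1;b=o2+s[1]*v2;return (a+b)/2,np.linalg.norm(a-b)
def crop(c,x0,y0,x1,y1,f,name):
    cv2.imwrite(name,cv2.resize(np.asarray(c['img'])[y0:y1,x0:x1,::-1],None,fx=f,fy=f,interpolation=cv2.INTER_NEAREST))
E
python3 - <<'E'
from h import *
t=load('top0.npz');s=load('side0.npz')
crop(t,200,220,295,312,8,'pics/t_tray.png')
crop(t,310,145,420,290,5,'pics/t_mid.png')
crop(s,225,185,325,265,8,'pics/s_tray.png')
crop(s,365,180,440,300,5,'pics/s_rd.png')
print(onz(t,[[312,435]],0))
E
```

```text
[[-5.68994342e-03 -3.90474495e-05  0.00000000e+00]]
```

View pics/t_tray.png

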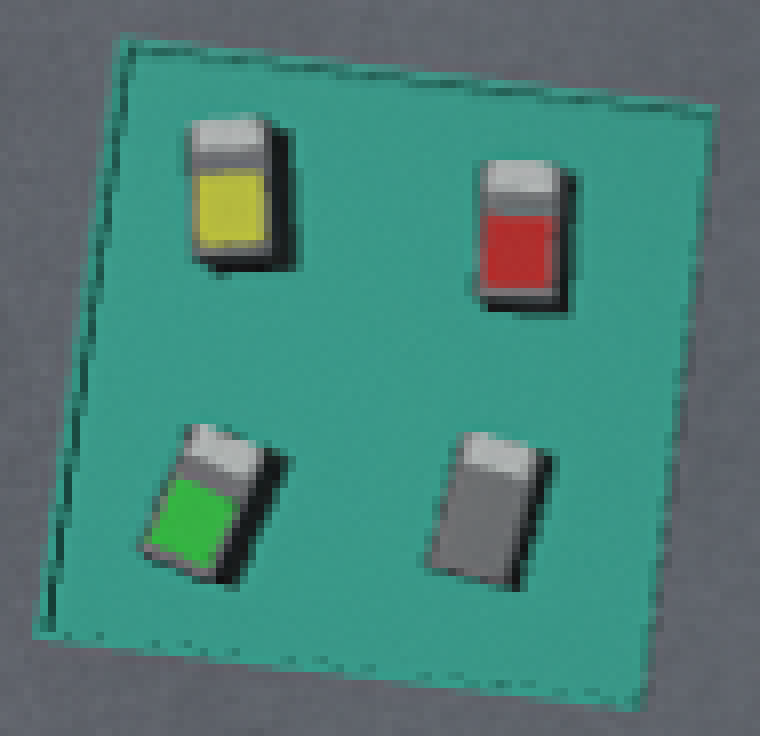

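View pics/t_mid.png

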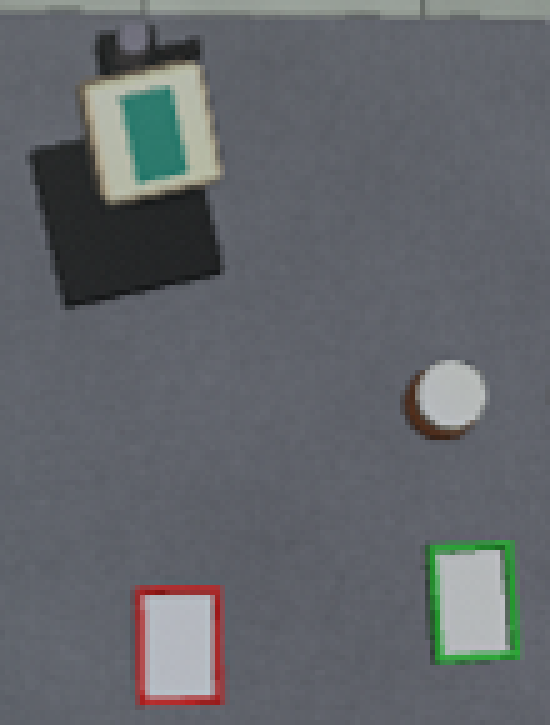

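View pics/s_tray.png

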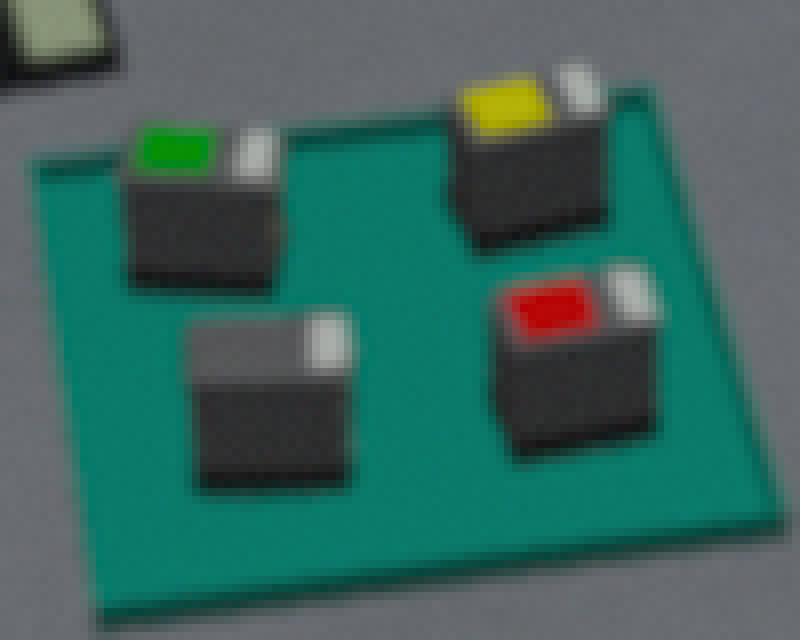

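View pics/s_rd.png

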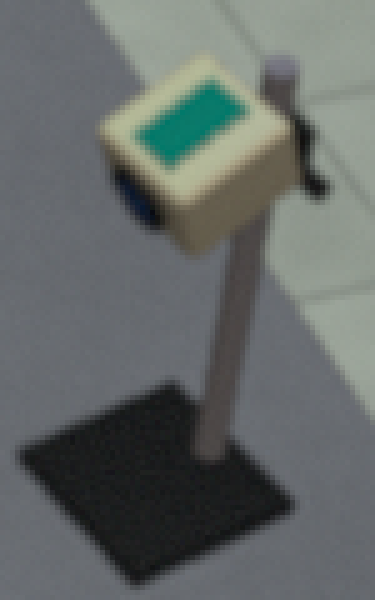

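```bash
cat > m0.py <<'E'
from h import *
t=load('top0.npz');s=load('side0.npz')
def rect(c,m,box,z,f=8):
    # m: float weight image (upsampled) -> minAreaRect corners in world
    cs,_=cv2.findContours(m,cv2.RETR_EXTERNAL,cv2.CHAIN_APPROX_NONE);k=max(cs,key=cv2.contourArea)
    uv=k.reshape(-1,2)/f+np.array(box[:2])+ (0.5/f-0.5)
    P=onz(c,uv,z)[:,:2].astype(np.float32)*1000
    return cv2.minAreaRect(P), uv
def up(c,box,f=8): 
    x0,y0,x1,y1=box;return cv2.resize(np.asarray(c['img'])[y0:y1,x0:x1],None,fx=f,fy=f,interpolation=cv2.INTER_LINEAR).astype(int)
for nm,b in dict(yellow=(220,230,238,256),red=(256,236,274,262),green=(216,270,237,296),plain=(251,272,271,296)).items():
    u=up(t,b);r,g,bl=u[...,0],u[...,1],u[...,2]
    tealness=bl-r; 
    m=((tealness<32)&(np.maximum(np.maximum(r,g),bl)>68)).astype(np.uint8)
    (ctr,wh,a),uv=rect(t,m,b,.064)
    M=cv2.moments(m,True);cen=np.array([[M['m10']/M['m00'],M['m01']/M['m00']]])/8+np.array(b[:2])+(.5/8-.5)
    cw=onz(t,cen,.064)[0]
    white=((np.abs(r-bl)<40)&(r>135)&(bl>135)).astype(np.uint8)
    M=cv2.moments(white,True);wc=np.array([[M['m10']/M['m00'],M['m01']/M['m00']]])/8+np.array(b[:2])+(.5/8-.5)
    ww=onz(t,wc,.064)[0];d=ww-cw
    print(nm,'rect',np.round(ctr,1),np.round(wh,1),round(a,1),'cen',np.round(cw*1e3,1),'strip',np.round(ww*1e3,1),'yaw',np.arctan2(d[1],d[0]),'dist',np.linalg.norm(d))
    if a>45:a-=90
    print('   yaw from rect deg',a)
for nm,b in dict(red=(330,255,362,294),green=(388,245,420,284)).items():
    u=up(t,b);r,g,bl=u[...,0],u[...,1],u[...,2]
    bg=np.array([95,98,108])
    m=(((r-g>50) if nm=='red' else (g-r>50))|(r>150)).astype(np.uint8)
    (ctr,wh,a),uv=rect(t,m,b,.016)
    print('nest',nm,np.round(ctr,1),np.round(wh,1),round(a,1))
    m=(np.minimum(np.minimum(r,g),bl)>140).astype(np.uint8)
    (ctr,wh,a),uv=rect(t,m,b,.016)
    print('  inner@16',np.round(ctr,1),np.round(wh,1),round(a,1))
T=np.array([[82,85],[203,62],[222,178],[105,203]])/5+[309.6,144.6]
S=np.array([[205,55],[295,125],[180,210],[103,130]])/5+[364.6,179.6]
C=[]
for a,b in zip(T,S):
    p,e=tri(t,[a],s,[b]);C.append(p);print(np.round(p*1e3,1),'gap',round(e*1e3,1))
C=np.array(C);print('edges',[np.round(np.linalg.norm(C[i]-C[i-1])*1e3) for i in range(4)])
x=(C[0]+C[1]-C[2]-C[3]);x/=np.linalg.norm(x);print('x axis',x,'slope',np.arcsin(x[2]),'yaw',np.arctan2(x[1],x[0]))
print('topcentre',C.mean(0))
# base corners
Bt=np.array([[33,150],[220,272],[65,307]])/5+[309.6,144.6]
Pb=onz(t,Bt,.012);print('base',np.round(Pb*1e3,1));print('yaw front edge',np.arctan2(*(Pb[2]-Pb[1])[:2])*-1,'left edge',np.arctan2(*(Pb[0]-Pb[2])[:2][::-1]))
print('base centre',(Pb[0]+Pb[1])/2)
Bs=np.array([[20,455],[135,585],[293,507],[172,383]])/5+[364.6,179.6]
print('base side',np.round(onz(s,Bs,.012)*1e3,1), onz(s,Bs,.012).mean(0))
E
python3 m0.py
```

```text
yellow rect [602.8 273.4] [58.9 34.5] 1.9 cen [604.3 273.7  64. ] strip [625.8 275.9  64. ] yaw 0.09880708263692667 dist 0.02157803522454295
   yaw from rect deg 1.8533604145050049
red rect [587.3 156.5] [36.1 59. ] 87.8 cen [588.6 157.9  64. ] strip [610.  157.8  64. ] yaw -0.004278481142665116 dist 0.021378730020686555
   yaw from rect deg -2.2303695678710938
green rect [478.3 277.7] [41.2 57.7] 67.9 cen [479.4 281.1  64. ] strip [499.2 273.7  64. ] yaw -0.35747709906642205 dist 0.02115171655656968
   yaw from rect deg -22.067398071289062
plain rect [477.9 168.4] [35.5 56.7] 75.8 cen [478.  169.4  64. ] strip [498.9 164.6  64. ] yaw -0.22738707801533592 dist 0.021426574705241987
   yaw from rect deg -14.159355163574219
nest red [ 513.3 -104.2] [79.1 58.5] 0.9
  inner@16 [ 512.9 -103.8] [65.3 43.6] 1.1
nest green [ 543.7 -298.3] [80.1 58.1] 3.4
  inner@16 [ 543.5 -297.1] [66.2 42.7] 3.5
[815.9 -31.6 273.7] gap 1.4
[829.1 -99.7 279.7] gap 3.0
[ 768.3 -112.4  252.6] gap 1.5
[755.2 -46.3 251.8] gap 5.8
edges [np.float64(66.0), np.float64(70.0), np.float64(68.0), np.float64(67.0)]
x axis [0.90758581 0.20503892 0.36639739] slope 0.37513418837944595 yaw 0.2221869320657169
topcentre [ 0.79215662 -0.07252068  0.26444478]
base [[ 845.1   -5.3   12. ]
 [ 762.9 -131.2   12. ]
 [ 738.   -27.7   12. ]]
yaw front edge 0.23668690496625858 left edge 0.2058097160156563
base centre [ 0.80403194 -0.06826448  0.012     ]
base side [[ 741.3  -33.3   12. ]
 [ 763.7 -138.1   12. ]
 [ 868.  -112.4   12. ]
 [ 844.9   -6.6   12. ]] [ 0.8044969  -0.07264358  0.012     ]
```

```bash
cat >> h.py <<'E'
def go(tgt,yaw=None,rot=None):
    from rig import state
    s=state();q=s['tcp_rot'];Rm=R.from_quat([q[1],q[2],q[3],q[0]]).as_matrix()
    d=Rm.T@(np.array(tgt)-s['ee_pos']);x=-Rm[:,0];ps=np.arctan2(x[1],x[0])
    print('t',round(s['t'],2),'pos',np.round(s['ee_pos'],4),'yaw',round(ps,3),'tilt z',np.round(Rm[:,2],3),'grip',round(s['grip_width'],3),'F',np.round(s['force'],1))
    print('tool delta',np.round(d,4),'n',np.linalg.norm(d)/.0417,'turn',None if yaw is None else round(ps-yaw,3), 'q',np.round(s['q'],2))
E
python3 -c "
from h import *
go([.479,.281,.12],-.37)"
```

```text
t 0.1 pos [0.1968 0.5925 0.2303] yaw -0.321 tilt z [-0.001 -0.002 -1.   ] grip 0.999 F [-0.9 -0.   0.5]
tool delta [-0.366  -0.2064  0.1106] n 10.419857122485002 turn 0.049 q [ 1.15  0.28 -0.03  1.27 -0.    1.47]
```

Call:
move_arm(
  moves=[
    [[-0.026, -0.0147, 0.008], 0.004],
    [[-0.026, -0.0147, 0.008], 0.004],
    [[-0.026, -0.0147, 0.008], 0.004],
    [[-0.026, -0.0147, 0.008], 0.004],
    [[-0.026, -0.0147, 0.008], 0.004],
    [[-0.026, -0.0147, 0.008], 0.004],
    [[-0.026, -0.0147, 0.008], 0.004],
    [[-0.026, -0.0147, 0.008], 0.004],
    [[-0.026, -0.0147, 0.008], 0.004],
    [[-0.026, -0.0147, 0.008], 0.004],
    [[-0.026, -0.0147, 0.008], 0.004],
    [[-0.026, -0.0147, 0.008], 0.004],
    [[-0.026, -0.0147, 0.008], 0.004],
    [[-0.026, -0.0147, 0.008], 0.004],
  ],
  jaw=0,
)

```text
t: 1.27
ee_pos: [0.4741, 0.265, 0.1082]
tcp_rot: [-0.003, 0.182, 0.983, -0.002]
force: [-0.0, 0.2, 0.7]
grip_width: 1.0
```

```bash
python3 -c "
from h import *
go([.479,.281,.12],-.37)"
```

```text
t 1.27 pos [0.4741 0.265  0.1082] yaw -0.367 tilt z [-0.007 -0.002 -1.   ] grip 1.0 F [-0.   0.2  0.7]
tool delta [ 0.0012  0.0167 -0.0118] n 0.4906067745028833 turn 0.003 q [ 0.39  0.23 -0.36  0.99  0.    0.76]
```

Call:
move_arm(
  moves=[
    [[0.001, 0.0165, 0], 0],
    [[0, 0, 0], 0],
  ],
)

```text
t: 1.43
ee_pos: [0.4818, 0.2745, 0.1053]
tcp_rot: [-0.004, 0.188, 0.982, -0.004]
force: [0.3, 0.3, 0.1]
grip_width: 1.003
```

```bash
python3 - <<'E'
from h import *
go([.479,.281,.03],-.37)
from rig import camera
c=camera('side');np.savez('a.npz',**c);crop(c,205,165,325,265,6,'pics/a1.png')
E
```

```text
t 1.43 pos [0.4818 0.2745 0.1053] yaw -0.377 tilt z [-0.009 -0.006 -1.   ] grip 1.003 F [0.3 0.3 0.1]
tool delta [0.0045 0.0057 0.0753] n 1.8145549441034092 turn -0.007 q [ 0.4   0.26 -0.33  0.99 -0.    0.78]
```

View pics/a1.png

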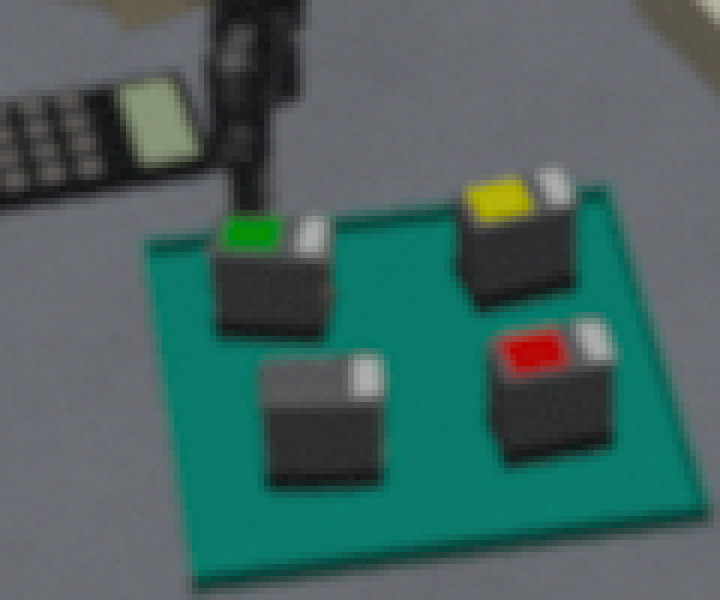

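```bash
python3 - <<'E'
from h import *
c=load('a.npz');o=np.array([.4818,.2745,.1053]);y=np.array([.36,.93,0])
print((proj(c,[o,o+.05*y,o-.05*y,o+[0,0,.1]])-[205,165])*6)
from rig import camera
go([.479,.281,.03],-.37)
E
```

```text
[[265.10140186 176.16747529]
 [279.41825053 113.62577646]
 [250.09818601 241.62729486]
 [250.66804384   8.41433487]]
t 1.48 pos [0.4805 0.2731 0.1049] yaw -0.377 tilt z [-0.011 -0.008 -1.   ] grip 1.004 F [ 0.8 -1.  -0.2]
tool delta [0.0038 0.0076 0.0748] n 1.8064470219813717 turn -0.007 q [ 0.4   0.26 -0.33  0.99 -0.    0.78]
```

Call:
move_arm(
  moves=[
    [[0.004, 0.0075, 0.01], -0.003],
    [[0, 0, 0.016], 0],
    [[0, 0, 0.016], 0],
    [[0, 0, 0.016], 0],
    [[0, 0, 0.008], 0],
    [[0, 0, 0], 0],
  ],
)

```text
t: 1.98
ee_pos: [0.4743, 0.2849, 0.0346]
tcp_rot: [-0.005, 0.182, 0.983, -0.005]
force: [-0.7, -0.7, -0.3]
grip_width: 0.998
```

```bash
python3 - <<'E'
from h import *
go([.479,.281,.03],-.37)
E
```

```text
t 1.98 pos [0.4743 0.2849 0.0346] yaw -0.367 tilt z [-0.012 -0.008 -1.   ] grip 0.998 F [-0.7 -0.7 -0.3]
tool delta [-0.0058 -0.0019  0.0045] n 0.18209106075988823 turn 0.003 q [ 0.43  0.34 -0.4   0.85 -0.    0.79]
```

Call:
move_arm(
  moves=[
    [[-0.0055, -0.002, 0.004], 0],
    [[0, 0, 0], 0],
  ],
)

```text
t: 2.15
ee_pos: [0.4771, 0.2816, 0.0298]
tcp_rot: [-0.006, 0.181, 0.983, -0.006]
force: [0.4, 0.2, 0.7]
grip_width: 0.997
```

Call:
move_arm(
  moves=[
    [[0, 0, 0], 0],
    [[0, 0, 0], 0],
    [[0, 0, 0], 0],
    [[0, 0, 0], 0],
    [[0, 0, 0], 0],
    [[0, 0, 0], 0],
  ],
  jaw=1,
)

```text
t: 2.65
ee_pos: [0.4801, 0.2828, 0.0332]
tcp_rot: [-0.003, 0.181, 0.983, -0.004]
force: [-0.0, 0.7, -1.3]
grip_width: 0.388
```

```bash
python3 - <<'E'
from h import *
go([.479,.281,.03],-.37)
E
```

```text
t 2.65 pos [0.4801 0.2828 0.0332] yaw -0.364 tilt z [-0.008 -0.007 -1.   ] grip 0.388 F [-0.   0.7 -1.3]
tool delta [ 0.0003 -0.002   0.0032] n 0.0920747206990498 turn 0.006 q [ 0.42  0.34 -0.39  0.84 -0.    0.78]
```

Call:
move_arm(
  moves=[
    [[0, 0, -0.015], 0],
    [[0, 0, -0.02], 0],
    [[0, 0, -0.02], -0.05],
    [[0, 0, -0.02], -0.08],
    [[0, 0, -0.01], -0.1],
    [[0, 0, -0.005], -0.1],
    [[0, 0, 0], -0.08],
    [[0, 0, 0], 0],
  ],
)

```text
t: 3.32
ee_pos: [0.4779, 0.2818, 0.125]
tcp_rot: [-0.007, -0.032, 0.999, -0.004]
force: [-1.3, -0.5, -1.7]
grip_width: 0.391
```

```bash
python3 - <<'E'
from h import *
go([.5436,-.298,.12],.06)
E
```

```text
t 3.32 pos [0.4779 0.2818 0.125 ] yaw 0.065 tilt z [-0.014 -0.009 -1.   ] grip 0.391 F [-1.3 -0.5 -1.7]
tool delta [-0.0281 -0.5828  0.0093] n 13.993101136640785 turn 0.005 q [ 0.42  0.24 -0.31  1.04 -0.    0.35]
```

Call:
move_arm(
  moves=[
    [[-0.0015, -0.02, 0], 0],
    [[-0.0015, -0.034, 0], 0],
    [[-0.0015, -0.034, 0], 0],
    [[-0.0015, -0.034, 0], 0],
    [[-0.0015, -0.034, 0], 0],
    [[-0.0015, -0.034, 0], 0],
    [[-0.0015, -0.034, 0], 0],
    [[-0.0015, -0.034, 0], 0],
    [[-0.0015, -0.034, 0], 0],
    [[-0.0015, -0.034, 0], 0],
    [[-0.0015, -0.034, 0], 0],
    [[-0.0015, -0.034, 0], 0],
    [[-0.0015, -0.034, 0], 0],
    [[-0.0015, -0.034, 0], 0],
    [[-0.0015, -0.034, 0], 0],
    [[-0.0015, -0.034, 0], 0],
    [[-0.0015, -0.02, 0], 0],
    [[0, -0.01, 0], 0],
    [[0, 0, 0], 0],
  ],
)

```text
t: 4.9
ee_pos: [0.5269, -0.3008, 0.1189]
tcp_rot: [-0.011, -0.012, 1.0, -0.002]
force: [0.1, 0.4, -1.2]
grip_width: 0.392
```

```bash
python3 - <<'E'
from h import *
go([.5436,-.298,.12],.06)
from rig import camera
for n in('top','side'):
    c=camera(n);np.savez('b%s.npz'%n,**c)
    x,y=(400,265) if n=='top' else (335,365)
    crop(c,x-50,y-45,x+50,y+45,6,'pics/b_%s.png'%n)
go([.5436,-.298,.12],.06)
E
```

```text
t 4.9 pos [ 0.5269 -0.3008  0.1189] yaw 0.025 tilt z [-0.022 -0.004 -1.   ] grip 0.392 F [ 0.1  0.4 -1.2]
tool delta [-0.0167  0.0024 -0.0014] n 0.4066089588613935 turn -0.035 q [-0.62  0.33 -0.2   1.06 -0.02 -0.64]
t 5.0 pos [ 0.5264 -0.298   0.1188] yaw 0.028 tilt z [-0.023 -0.002 -1.   ] grip 0.391 F [-1.1 -0.1 -1.9]
tool delta [-0.0171 -0.0005 -0.0016] n 0.4129965721798171 turn -0.032 q [-0.61  0.33 -0.2   1.06 -0.02 -0.64]
```

View pics/b_top.png

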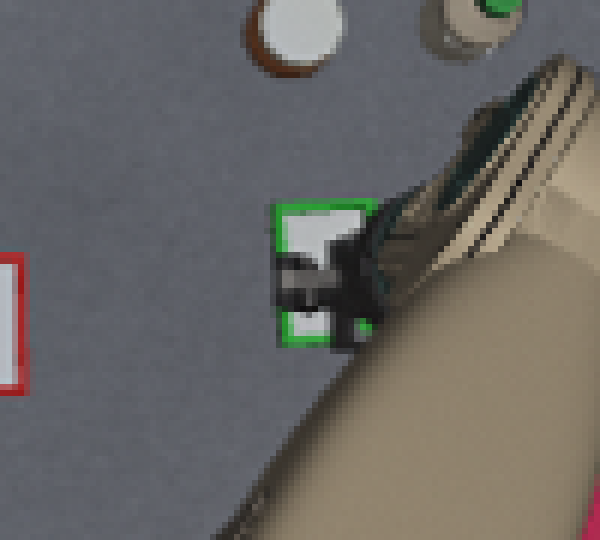

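View pics/b_side.png

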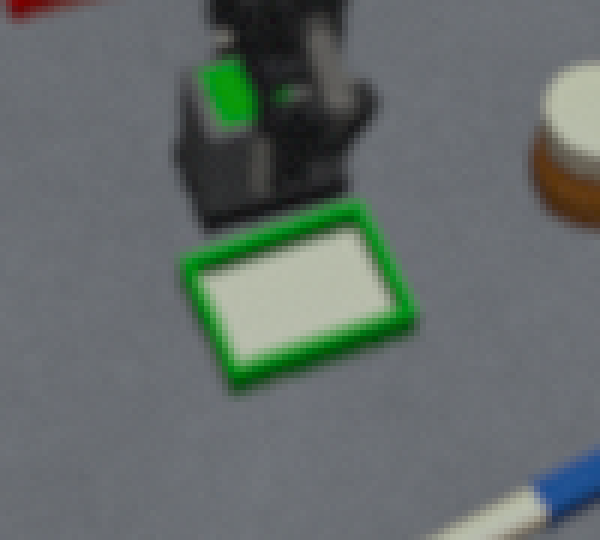

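```bash
python3 - <<'E'
from h import *
s=load('bside.npz')
uv=np.array([[207,226],[349,190]])/6+[285-.4,320-.4]
for z in (.088,.09):
    P=onz(s,uv,z);print(P,P.mean(0),np.linalg.norm(P[0]-P[1]))
uv=np.array([[183,263],[238,390],[413,323],[360,204]])/6+[285-.4,320-.4]
# nest top outer corners z=.016
P=onz(s,uv,.016);print(P,P.mean(0))
E
```

```text
[[ 0.50440972 -0.30900293  0.088     ]
 [ 0.55974925 -0.3097075   0.088     ]] [ 0.53207948 -0.30935522  0.088     ] 0.0553440132030429
[[ 0.50393957 -0.31028853  0.09      ]
 [ 0.55917027 -0.31099172  0.09      ]] [ 0.53155492 -0.31064012  0.09      ] 0.055235167456324286
[[ 0.50706762 -0.27602546  0.016     ]
 [ 0.50964885 -0.33508977  0.016     ]
 [ 0.58311811 -0.32762141  0.016     ]
 [ 0.58248143 -0.27094896  0.016     ]] [ 0.545579  -0.3024214  0.016    ]
```

Call:
move_arm(
  moves=[
    [[-0.014, 0.001, 0.005], -0.035],
    [[0, 0, 0.02], 0],
    [[0, 0, 0.02], 0],
    [[0, 0, 0.016], 0],
    [[0, 0, 0.006], 0],
    [[0, 0, 0], 0],
  ],
)

```text
t: 5.5
ee_pos: [0.5429, -0.2853, 0.0492]
tcp_rot: [-0.011, -0.04, 0.999, 0.001]
force: [0.0, -0.5, -1.4]
grip_width: 0.389
```

```bash
python3 - <<'E'
from h import *
go([.5405,-.299,.034],.06)
E
```

```text
t 5.5 pos [ 0.5429 -0.2853  0.0492] yaw 0.079 tilt z [-0.022  0.002 -1.   ] grip 0.389 F [ 0.  -0.5 -1.4]
tool delta [ 0.0031 -0.0135  0.0153] n 0.49431554067750755 turn 0.019 q [-0.58  0.42 -0.24  0.93 -0.01 -0.66]
```

Call:
move_arm(
  moves=[
    [[0.002, -0.009, 0], 0.012],
    [[0, 0, 0], 0],
    [[0, 0, 0], 0],
  ],
)

```text
t: 5.75
ee_pos: [0.5426, -0.2924, 0.05]
tcp_rot: [-0.011, -0.035, 0.999, 0.002]
force: [-0.3, 0.2, -2.3]
grip_width: 0.389
```

```bash
python3 - <<'E'
from h import *
go([.5405,-.299,.034],.06)
E
```

```text
t 5.75 pos [ 0.5426 -0.2924  0.05  ] yaw 0.071 tilt z [-0.022  0.003 -1.   ] grip 0.389 F [-0.3  0.2 -2.3]
tool delta [ 0.0022 -0.0065  0.016 ] n 0.41803747454558066 turn 0.011 q [-0.59  0.42 -0.24  0.94 -0.01 -0.67]
```

Call:
move_arm(
  moves=[
    [[0.002, -0.0065, 0], 0.01],
    [[0, 0, 0], 0],
    [[0, 0, 0], 0],
  ],
)

```text
t: 6.0
ee_pos: [0.5427, -0.3012, 0.0528]
tcp_rot: [-0.009, -0.03, 1.0, 0.0]
force: [-0.2, 0.8, -2.6]
grip_width: 0.385
```

```bash
python3 - <<'E'
from h import *
go([.5405,-.299,.034],.06)
E
```

```text
t 6.0 pos [ 0.5427 -0.3012  0.0528] yaw 0.059 tilt z [-0.018 -0.    -1.   ] grip 0.385 F [-0.2  0.8 -2.6]
tool delta [0.0018 0.0024 0.0188] n 0.4566791986481515 turn -0.001 q [-0.61  0.42 -0.23  0.94 -0.01 -0.67]
```

Call:
move_arm(
  moves=[
    [[0.001, 0.001, 0.007], 0],
    [[0, 0, 0.007], 0],
    [[0, 0, 0.005], 0],
    [[0, 0, 0], 0],
  ],
)

```text
t: 6.33
ee_pos: [0.542, -0.3017, 0.0335]
tcp_rot: [-0.007, -0.029, 1.0, -0.001]
force: [0.9, 0.4, -1.5]
grip_width: 0.39
```

```bash
python3 - <<'E'
from h import *
go([.5405,-.299,.034],.06)
from rig import camera
c=camera('side');np.savez('b2side.npz',**c)
x,y=(335,365)
crop(c,x-50,y-45,x+50,y+45,6,'pics/b2_side.png')
go([.5405,-.299,.034],.06)
E
```

```text
t 6.33 pos [ 0.542  -0.3017  0.0335] yaw 0.058 tilt z [-0.015 -0.002 -1.   ] grip 0.39 F [ 0.9  0.4 -1.5]
tool delta [ 0.0013  0.0028 -0.0004] n 0.07412161214054697 turn -0.002 q [-0.61  0.44 -0.25  0.9  -0.01 -0.67]
t 6.38 pos [ 0.542  -0.3017  0.0338] yaw 0.058 tilt z [-0.015 -0.002 -1.   ] grip 0.392 F [-0.2 -0.1 -2. ]
tool delta [ 0.0013  0.0028 -0.0002] n 0.07381814086496052 turn -0.002 q [-0.61  0.44 -0.25  0.9  -0.01 -0.67]
```

View pics/b2_side.png

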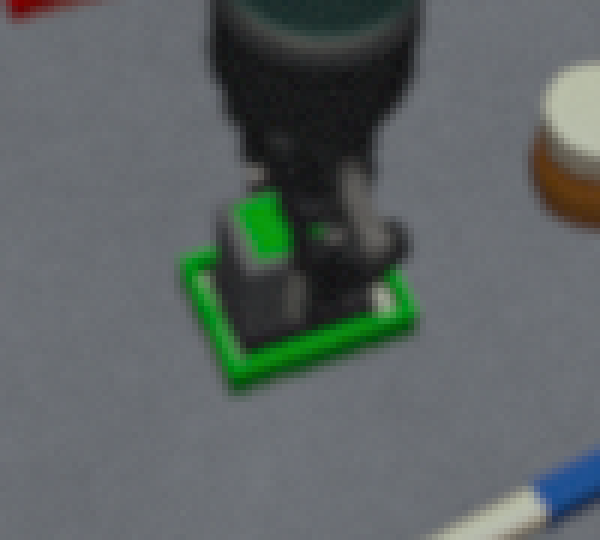

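Call:
move_arm(
  moves=[
    [[0, 0, 0.002], 0],
    [[0, 0, 0], 0],
  ],
)

```text
t: 6.55
ee_pos: [0.5426, -0.3022, 0.0331]
tcp_rot: [-0.007, -0.029, 1.0, -0.001]
force: [-0.3, -0.4, -1.4]
grip_width: 0.389
```

Call:
move_arm(
  moves=[
    [[0, 0, 0], 0],
    [[0, 0, 0], 0],
    [[0, 0, 0], 0],
    [[0, 0, 0], 0],
    [[0, 0, 0], 0],
  ],
  jaw=0.25,
)

```text
t: 6.97
ee_pos: [0.5438, -0.3027, 0.034]
tcp_rot: [-0.006, -0.029, 1.0, -0.002]
force: [-0.3, -0.4, -0.2]
grip_width: 0.748
```

Call:
move_arm(
  moves=[
    [[0, 0, -0.01], 0],
    [[0, 0, -0.025], 0],
    [[0, 0, -0.03], 0],
    [[0, 0, -0.02], 0],
    [[0, 0, 0], 0],
  ],
)

```text
t: 7.38
ee_pos: [0.5428, -0.3009, 0.1218]
tcp_rot: [-0.009, -0.029, 1.0, -0.0]
force: [0.7, -0.5, 0.8]
grip_width: 0.751
```

```bash
python3 - <<'E'
from h import *
from rig import camera
c=camera('side');np.savez('b3side.npz',**c)
x,y=(335,365)
crop(c,x-50,y-45,x+50,y+45,6,'pics/b3_side.png')
go([.5886,.158,.12],-.02)
E
```

```text
t 7.43 pos [ 0.5424 -0.3006  0.1203] yaw 0.059 tilt z [-0.018 -0.    -1.   ] grip 0.75 F [ 0.6  0.  -0.4]
tool delta [-0.0729  0.4551 -0.0006] n 11.05381355445064 turn 0.079 q [-0.61  0.35 -0.16  1.07 -0.01 -0.66]
```

View pics/b3_side.png

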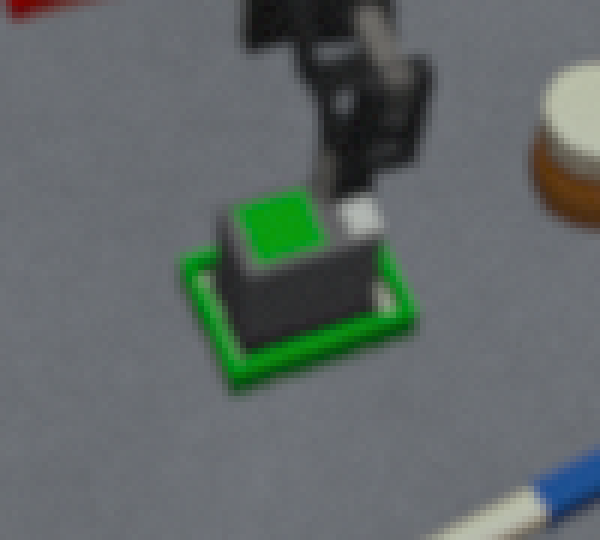

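Call:
move_arm(
  moves=[
    [[-0.005, 0.018, 0], 0.005],
    [[-0.005, 0.034, 0], 0.005],
    [[-0.005, 0.034, 0], 0.005],
    [[-0.005, 0.034, 0], 0.005],
    [[-0.005, 0.034, 0], 0.005],
    [[-0.005, 0.034, 0], 0.005],
    [[-0.005, 0.034, 0], 0.005],
    [[-0.005, 0.034, 0], 0.005],
    [[-0.005, 0.034, 0], 0.005],
    [[-0.005, 0.034, 0], 0.005],
    [[-0.005, 0.034, 0], 0.005],
    [[-0.005, 0.034, 0], 0.005],
    [[-0.005, 0.028, 0], 0.005],
    [[-0.005, 0.015, 0], 0.005],
    [[0, 0.005, 0], 0],
    [[0, 0, 0], 0],
  ],
  jaw=0,
)

```text
t: 8.77
ee_pos: [0.5944, 0.1593, 0.1012]
tcp_rot: [-0.019, 0.01, 1.0, -0.001]
force: [-0.2, -0.3, -0.0]
grip_width: 1.002
```

```bash
python3 - <<'E'
from h import *
go([.5886,.158,.12],-.02)
E
```

```text
t 8.77 pos [0.5944 0.1593 0.1012] yaw -0.02 tilt z [-0.039 -0.001 -0.999] grip 1.002 F [-0.2 -0.3 -0. ]
tool delta [ 0.0065 -0.0014 -0.0185] n 0.47204543804651966 turn -0.0 q [ 0.15  0.38 -0.17  1.06  0.    0.17]
```

Call:
move_arm(
  moves=[
    [[0.005, -0.001, 0], 0],
    [[0, 0, 0], 0],
    [[0, 0, 0], 0],
  ],
)

```text
t: 9.02
ee_pos: [0.5866, 0.1558, 0.0993]
tcp_rot: [-0.022, 0.011, 1.0, -0.002]
force: [1.1, 0.8, -1.3]
grip_width: 1.001
```

```bash
python3 - <<'E'
from h import *
go([.5886,.158,.033],-.02)
E
```

```text
t 9.02 pos [0.5866 0.1558 0.0993] yaw -0.022 tilt z [-0.043 -0.003 -0.999] grip 1.001 F [ 1.1  0.8 -1.3]
tool delta [-0.0049  0.0025  0.0662] n 1.5927577203453085 turn -0.002 q [ 0.15  0.37 -0.19  1.05  0.    0.17]
```

Call:
move_arm(
  moves=[
    [[-0.004, 0.002, 0.012], 0],
    [[0, 0, 0.017], 0],
    [[0, 0, 0.017], 0],
    [[0, 0, 0.012], 0],
    [[0, 0, 0.003], 0],
    [[0, 0, 0], 0],
  ],
)

```text
t: 9.52
ee_pos: [0.5894, 0.1516, 0.0343]
tcp_rot: [-0.02, 0.015, 1.0, -0.002]
force: [0.6, -0.3, -0.1]
grip_width: 0.999
```

```bash
python3 - <<'E'
from h import *
go([.5886,.158,.033],-.02)
E
```

```text
t 9.52 pos [0.5894 0.1516 0.0343] yaw -0.031 tilt z [-0.041 -0.003 -0.999] grip 0.999 F [ 0.6 -0.3 -0.1]
tool delta [0.001  0.0064 0.0013] n 0.15917054761594016 turn -0.011 q [ 0.14  0.44 -0.25  0.93  0.    0.17]
```

Call:
move_arm(
  moves=[
    [[0.001, 0.006, 0], -0.008],
    [[0, 0, 0], 0],
    [[0, 0, 0], 0],
  ],
)

```text
t: 9.77
ee_pos: [0.5891, 0.157, 0.0345]
tcp_rot: [-0.02, 0.012, 1.0, -0.002]
force: [0.5, -0.3, -0.1]
grip_width: 1.0
```

```bash
python3 - <<'E'
from h import *
go([.5886,.158,.033],-.02)
E
```

```text
t 9.77 pos [0.5891 0.157  0.0345] yaw -0.024 tilt z [-0.041 -0.003 -0.999] grip 1.0 F [ 0.5 -0.3 -0.1]
tool delta [0.0004 0.001  0.0015] n 0.045245363492744925 turn -0.004 q [ 0.15  0.44 -0.24  0.93  0.    0.18]
```

Call:
move_arm(
  moves=[
    [[0, 0, 0], 0],
    [[0, 0, 0], 0],
    [[0, 0, 0], 0],
    [[0, 0, 0], 0],
    [[0, 0, 0], 0],
    [[0, 0, 0], 0],
  ],
  jaw=1,
)

```text
t: 10.27
ee_pos: [0.592, 0.158, 0.038]
tcp_rot: [-0.017, 0.011, 1.0, -0.001]
force: [-0.2, 0.6, -2.0]
grip_width: 0.386
```

Call:
move_arm(
  moves=[
    [[0, 0, -0.012], 0],
    [[0, 0, -0.02], 0],
    [[0, 0, -0.02], 0],
    [[0, 0, -0.02], -0.01],
    [[0, 0, -0.015], -0.02],
    [[0, 0, -0.005], -0.01],
    [[0, 0, 0], 0],
  ],
)

```text
t: 10.85
ee_pos: [0.5922, 0.1575, 0.1345]
tcp_rot: [-0.02, -0.009, 1.0, -0.002]
force: [0.5, -1.2, -2.0]
grip_width: 0.386
```

```bash
python3 - <<'E'
from h import *
go([.51,-.104,.12],.018)
E
```

```text
t 10.85 pos [0.5922 0.1575 0.1345] yaw 0.019 tilt z [-0.041 -0.004 -0.999] grip 0.386 F [ 0.5 -1.2 -2. ]
tool delta [ 0.0863 -0.2599  0.0188] n 6.583066602224609 turn 0.001 q [ 0.15  0.35 -0.14  1.12  0.    0.13]
```

Call:
move_arm(
  moves=[
    [[0.006, -0.018, 0], 0],
    [[0.0105, -0.032, 0], 0],
    [[0.0105, -0.032, 0], 0],
    [[0.0105, -0.032, 0], 0],
    [[0.0105, -0.032, 0], 0],
    [[0.0105, -0.032, 0], 0],
    [[0.0105, -0.032, 0.004], 0],
    [[0.008, -0.025, 0.004], 0],
    [[0.004, -0.012, 0], 0],
    [[0, -0.005, 0], 0],
    [[0, 0, 0], 0],
    [[0, 0, 0], 0],
  ],
)

```text
t: 11.85
ee_pos: [0.5074, -0.1035, 0.1219]
tcp_rot: [-0.025, -0.009, 1.0, 0.0]
force: [-0.3, 0.2, -0.4]
grip_width: 0.387
```

```bash
python3 - <<'E'
from h import *
from rig import camera
c=camera('side');np.savez('cside.npz',**c)
x,y=(298,305)
crop(c,x-50,y-50,x+50,y+40,6,'pics/c_side.png')
go([.51,-.104,.0375],.018)
E
```

```text
t 11.9 pos [ 0.5075 -0.1033  0.1219] yaw 0.019 tilt z [-0.05   0.    -0.999] grip 0.388 F [-0.9 -1.  -0.6]
tool delta [-0.0067 -0.0008  0.0842] n 2.0258105553808785 turn 0.001 q [-0.32  0.21 -0.36  1.05 -0.02 -0.34]
```

View pics/c_side.png

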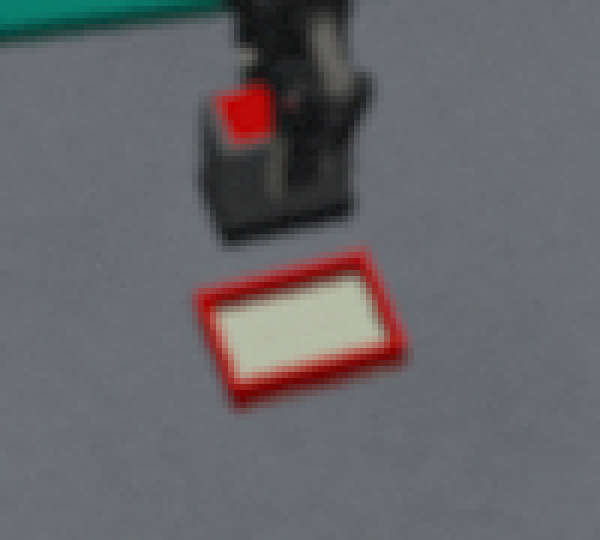

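```bash
python3 - <<'E'
from h import *
s=load('cside.npz')
uv=np.array([[228,243],[352,212]])/6+[248-.4,255-.4]
for z in (.088,):
    P=onz(s,uv,z);print(P,P.mean(0),np.linalg.norm(P[0]-P[1]))
uv=np.array([[195,295],[238,408],[407,355],[366,251]])/6+[248-.4,255-.4]
P=onz(s,uv,.016);print(P,P.mean(0))
E
```

```text
[[ 0.48240872 -0.11447486  0.088     ]
 [ 0.5357662  -0.11346791  0.088     ]] [ 0.50908746 -0.11397139  0.088     ] 0.05336698729459706
[[ 0.47627997 -0.0784283   0.016     ]
 [ 0.47738667 -0.14228685  0.016     ]
 [ 0.55334136 -0.13656479  0.016     ]
 [ 0.55405135 -0.07661353  0.016     ]] [ 0.51526484 -0.10847337  0.016     ]
```

Call:
move_arm(
  moves=[
    [[-0.008, -0.003, 0.01], 0],
    [[0, 0, 0.02], 0],
    [[0, 0, 0.02], 0],
    [[0, 0, 0.012], 0],
    [[0, 0, 0], 0],
    [[0, 0, 0], 0],
  ],
)

```text
t: 12.4
ee_pos: [0.5194, -0.1015, 0.0557]
tcp_rot: [-0.022, -0.014, 1.0, 0.0]
force: [-0.1, 0.1, -1.2]
grip_width: 0.387
```

```bash
python3 - <<'E'
from h import *
go([.5125,-.107,.0375],.018)
E
```

```text
t 12.4 pos [ 0.5194 -0.1015  0.0557] yaw 0.028 tilt z [-0.044 -0.    -0.999] grip 0.387 F [-0.1  0.1 -1.2]
tool delta [ 0.0062 -0.0053  0.0185] n 0.4848307742821215 turn 0.01 q [-0.31  0.29 -0.41  0.91 -0.01 -0.34]
```

Call:
move_arm(
  moves=[
    [[0.0055, -0.0045, 0], 0.009],
    [[0, 0, 0], 0],
    [[0, 0, 0], 0],
  ],
)

```text
t: 12.65
ee_pos: [0.5153, -0.1055, 0.0566]
tcp_rot: [-0.021, -0.011, 1.0, -0.0]
force: [0.5, -0.6, -0.8]
grip_width: 0.387
```

```bash
python3 - <<'E'
from h import *
go([.5125,-.107,.0375],.018)
E
```

```text
t 12.65 pos [ 0.5153 -0.1055  0.0566] yaw 0.021 tilt z [-0.042 -0.001 -0.999] grip 0.387 F [ 0.5 -0.6 -0.8]
tool delta [ 0.002  -0.0014  0.0192] n 0.46385466316258783 turn 0.003 q [-0.32  0.29 -0.42  0.91 -0.01 -0.34]
```

Call:
move_arm(
  moves=[
    [[0.002, -0.001, 0.006], 0],
    [[0, 0, 0.007], 0],
    [[0, 0, 0.006], 0],
    [[0, 0, 0], 0],
    [[0, 0, 0], 0],
  ],
)

```text
t: 13.07
ee_pos: [0.5142, -0.1077, 0.0382]
tcp_rot: [-0.019, -0.01, 1.0, -0.001]
force: [0.4, -0.1, -1.0]
grip_width: 0.39
```

```bash
python3 - <<'E'
from h import *
from rig import camera
c=camera('side')
x,y=(298,305)
crop(c,x-50,y-50,x+50,y+40,6,'pics/c2_side.png')
go([.5125,-.107,.0375],.018)
E
```

```text
t 13.12 pos [ 0.514  -0.1076  0.0381] yaw 0.02 tilt z [-0.038 -0.002 -0.999] grip 0.384 F [-0.2  0.1 -1.4]
tool delta [0.0014 0.0006 0.0006] n 0.04098316466334761 turn 0.002 q [-0.32  0.31 -0.44  0.86 -0.01 -0.34]
```

View pics/c2_side.png

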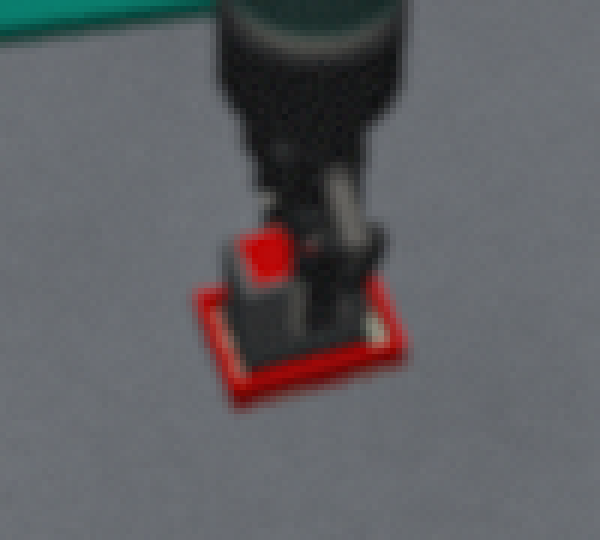

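Down in the pocket; release and lift.

Call:
move_arm(
  moves=[
    [[0, 0, 0.001], 0],
    [[0, 0, 0], 0],
    [[0, 0, 0], 0],
    [[0, 0, 0], 0],
    [[0, 0, 0], 0],
  ],
  jaw=0.25,
)

```text
t: 13.53
ee_pos: [0.5153, -0.1081, 0.0381]
tcp_rot: [-0.018, -0.01, 1.0, -0.001]
force: [0.1, 0.4, 0.9]
grip_width: 0.751
```

Call:
move_arm(
  moves=[
    [[0, 0, -0.01], 0],
    [[0, 0, -0.025], 0],
    [[0, 0, -0.03], 0],
    [[0, 0, -0.02], 0],
    [[0, 0, 0], 0],
  ],
)

```text
t: 13.95
ee_pos: [0.517, -0.1073, 0.1276]
tcp_rot: [-0.02, -0.01, 1.0, -0.001]
force: [1.4, 0.1, 1.1]
grip_width: 0.752
```

```bash
python3 - <<'E'
from h import *
from rig import camera
c=camera('side');np.savez('dside.npz',**c)
x,y=(298,305)
crop(c,x-50,y-50,x+80,y+85,5,'pics/d_side.png')
go([.604,.2735,.12],.07)
E
```

```text
t 14.0 pos [ 0.5164 -0.1071  0.1262] yaw 0.02 tilt z [-0.04  -0.001 -0.999] grip 0.75 F [0.6 0.5 0.3]
tool delta [-0.0955  0.3787  0.0022] n 9.366712060187592 turn -0.05 q [-0.32  0.21 -0.34  1.05 -0.01 -0.34]
```

View pics/d_side.png

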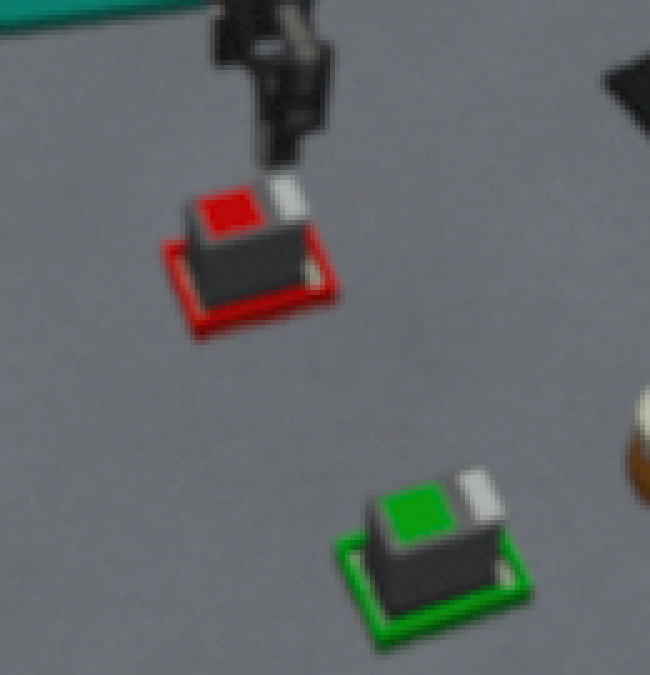

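```bash
cat > kin.py <<'E'
import numpy as np
from scipy.optimize import least_squares
D=np.array([[.277,-.028,1.268,.6242,.2302],[.23,-.36,.99,.5431,.1082],[.34,-.40,.85,.5533,.0346],[.42,-.23,.94,.6207,.0528],[.35,-.14,1.12,.6128,.1345],[.31,-.44,.86,.5251,.0381],[.21,-.34,1.05,.5274,.1262],[.44,-.24,.93,.6102,.0345],[.33,-.2,1.06,.606,.1189],[.24,-.31,1.04,.5548,.125],[.38,-.17,1.06,.6154,.1012]])
def fk(p,q):
    L1,c1,L2,c2,L3,z0=p;q2,q3,q4=q
    a=q2+c1;b=q2-q3+c2;g=q2-q3+q4
    return np.array([L1*np.sin(a)+L2*np.cos(b)+L3*np.cos(g), z0+L1*np.cos(a)-L2*np.sin(b)-L3*np.sin(g)])
def res(p): return np.concatenate([np.array([fk(p,d[:3])-d[3:] for d in D]).ravel()*1000,(p-p0)*[5,1,5,1,5,5]])
p0=np.array([.4,0,.4,0,.2,.3])
s=least_squares(res,p0);p=s.x
if __name__=='__main__':
    print(p,np.abs(s.fun[:-6]).max())
    for z in (.3,.4,.5,.6,.7):
        for r in (.35,.45,.55,.65,.75,.85):
            f=lambda q:np.r_[(fk(p,q)-[r,z])*10,q[0]-q[1]+q[2]-np.pi/2]
            k=least_squares(f,[.3,.3,1.3]);print(z,r,np.round(k.x,2),round(k.cost,5))
    print('final')
    f=lambda q:np.r_[(fk(p,q)-[.65,.18])*10,q[0]-q[1]+q[2]-1.22];print(least_squares(f,[.3,.3,1.3]).x)
E
python3 kin.py
```

```text
[ 0.55436489  0.01216831  0.48364301 -0.04911998  0.539416    0.36038859] 3.4980560166580634
0.3 0.35 [-0.25 -0.42  1.4 ] 0.0
0.3 0.45 [-0.06 -0.27  1.37] 0.0
0.3 0.55 [ 0.12 -0.08  1.37] 0.0
0.3 0.65 [0.3  0.15 1.42] 0.0
0.3 0.75 [0.49 0.43 1.51] 0.0
0.3 0.85 [0.72 0.81 1.66] 0.0
0.4 0.35 [-0.25 -0.22  1.61] 0.0
0.4 0.45 [-0.07 -0.07  1.57] 0.0
0.4 0.55 [0.11 0.12 1.58] 0.0
0.4 0.65 [0.3  0.35 1.63] 0.0
0.4 0.75 [0.51 0.67 1.73] 0.0
0.4 0.85 [0.83 1.24 1.97] 0.0
0.5 0.35 [-0.22  0.02  1.81] 0.0
0.5 0.45 [-0.04  0.17  1.78] 0.0
0.5 0.55 [0.14 0.37 1.8 ] 0.0
0.5 0.65 [0.34 0.63 1.86] 0.0
0.5 0.75 [0.61 1.06 2.02] 0.0
0.5 0.85 [0.85 1.51 2.12] 0.00628
0.6 0.35 [-0.15  0.3   2.02] 0.0
0.6 0.45 [0.03 0.46 2.01] 0.0
0.6 0.55 [0.22 0.7  2.04] 0.0
0.6 0.65 [0.48 1.08 2.17] 0.0
0.6 0.75 [0.72 1.51 2.26] 0.00589
0.6 0.85 [0.74 1.51 2.08] 0.03424
0.7 0.35 [-0.03  0.66  2.26] 0.0
0.7 0.45 [0.17 0.88 2.28] 0.0
0.7 0.55 [0.5  1.42 2.48] 0.0
0.7 0.65 [0.57 1.51 2.36] 0.01215
0.7 0.75 [0.6  1.51 2.2 ] 0.04335
0.7 0.85 [0.64 1.51 2.03] 0.08938
final
[ 0.05557569 -0.48190878  0.68251552]
```

Call:
move_arm(
  moves=[
    [[-0.005, 0.018, 0], -0.004],
    [[-0.008, 0.033, 0], -0.005],
    [[-0.008, 0.033, 0], -0.005],
    [[-0.008, 0.033, 0], -0.005],
    [[-0.008, 0.033, 0], -0.005],
    [[-0.008, 0.033, 0], -0.005],
    [[-0.008, 0.033, 0], -0.005],
    [[-0.008, 0.033, 0], -0.005],
    [[-0.008, 0.033, 0], -0.005],
    [[-0.008, 0.033, 0], -0.005],
    [[-0.008, 0.033, 0], -0.005],
    [[-0.006, 0.018, 0], -0.003],
    [[-0.003, 0.008, 0], 0],
    [[0, 0, 0], 0],
    [[0, 0, 0], 0],
  ],
  jaw=0,
)

```text
t: 15.25
ee_pos: [0.5883, 0.2855, 0.1085]
tcp_rot: [-0.028, -0.037, 0.999, -0.003]
force: [0.1, 0.0, 0.0]
grip_width: 1.003
```

```bash
python3 - <<'E'
from h import *
go([.604,.2735,.12],.075)
E
```

```text
t 15.25 pos [0.5883 0.2855 0.1085] yaw 0.075 tilt z [-0.056 -0.007 -0.998] grip 1.003 F [0.1 0.  0. ]
tool delta [-0.0141 -0.0132 -0.0123] n 0.5497323541364904 turn -0.0 q [ 0.35  0.44 -0.06  1.12  0.01  0.27]
```

Call:
move_arm(
  moves=[
    [[-0.011, -0.011, 0], 0],
    [[0, 0, 0], 0],
    [[0, 0, 0], 0],
  ],
)

```text
t: 15.5
ee_pos: [0.599, 0.2707, 0.1066]
tcp_rot: [-0.03, -0.036, 0.999, -0.004]
force: [0.2, -0.1, -0.3]
grip_width: 1.001
```

```bash
python3 - <<'E'
from h import *
go([.604,.2735,.036],.075)
E
```

```text
t 15.5 pos [0.599  0.2707 0.1066] yaw 0.072 tilt z [-0.06  -0.01  -0.998] grip 1.001 F [ 0.2 -0.1 -0.3]
tool delta [-0.0094  0.0028  0.0701] n 1.6983857749835318 turn -0.003 q [ 0.32  0.45 -0.05  1.13  0.01  0.25]
```

Call:
move_arm(
  moves=[
    [[-0.008, 0.002, 0.012], 0],
    [[-0.001, 0, 0.017], 0],
    [[0, 0, 0.017], 0],
    [[0, 0, 0.013], 0],
    [[0, 0, 0.004], 0],
    [[0, 0, 0], 0],
    [[0, 0, 0], 0],
  ],
)

```text
t: 16.08
ee_pos: [0.6076, 0.2668, 0.0387]
tcp_rot: [-0.029, -0.031, 0.999, -0.004]
force: [-0.2, 0.4, -0.1]
grip_width: 0.998
```

```bash
python3 - <<'E'
from h import *
go([.604,.2735,.036],.075)
E
```

```text
t 16.08 pos [0.6076 0.2668 0.0387] yaw 0.062 tilt z [-0.058 -0.009 -0.998] grip 0.998 F [-0.2  0.4 -0.1]
tool delta [0.003  0.0069 0.0028] n 0.1931657611384269 turn -0.013 q [ 0.31  0.53 -0.09  1.01  0.01  0.25]
```

Call:
move_arm(
  moves=[
    [[0.0025, 0.0065, 0.003], -0.01],
    [[0, 0, 0], 0],
    [[0, 0, 0], 0],
  ],
)

```text
t: 16.33
ee_pos: [0.6056, 0.2737, 0.037]
tcp_rot: [-0.028, -0.036, 0.999, -0.003]
force: [-0.6, -0.8, 0.1]
grip_width: 0.998
```

```bash
python3 - <<'E'
from h import *
go([.604,.2735,.036],.075)
E
```

```text
t 16.33 pos [0.6056 0.2737 0.037 ] yaw 0.072 tilt z [-0.056 -0.008 -0.998] grip 0.998 F [-0.6 -0.8  0.1]
tool delta [ 0.0015 -0.0001  0.0011] n 0.04503949296656091 turn -0.003 q [ 0.32  0.53 -0.09  1.01  0.01  0.25]
```

Call:
move_arm(
  moves=[
    [[0, 0, 0], 0],
    [[0, 0, 0], 0],
    [[0, 0, 0], 0],
    [[0, 0, 0], 0],
    [[0, 0, 0], 0],
    [[0, 0, 0], 0],
  ],
  jaw=1,
)

```text
t: 16.83
ee_pos: [0.6075, 0.2751, 0.04]
tcp_rot: [-0.025, -0.037, 0.999, -0.002]
force: [0.3, -0.4, -1.7]
grip_width: 0.384
```

```bash
python3 - <<'E'
from h import *
go([.604,.2735,.036],.075)
E
```

```text
t 16.83 pos [0.6075 0.2751 0.04  ] yaw 0.074 tilt z [-0.051 -0.007 -0.999] grip 0.384 F [ 0.3 -0.4 -1.7]
tool delta [ 0.0034 -0.0013  0.0042] n 0.13257729173424415 turn -0.001 q [ 0.32  0.52 -0.09  1.01  0.01  0.25]
```

Call:
move_arm(
  moves=[
    [[0, 0, -0.012], 0],
    [[0, 0, -0.022], 0],
    [[0, 0, -0.03], 0],
    [[0, 0, -0.033], 0],
    [[0.004, 0, -0.035], -0.02],
    [[0.008, 0, -0.035], -0.025],
    [[0.01, 0, -0.035], -0.025],
    [[0.01, 0, -0.035], -0.025],
    [[0.01, 0, -0.035], -0.025],
    [[0.01, 0, -0.035], -0.025],
    [[0.01, 0, -0.035], -0.025],
    [[0.01, 0, -0.035], -0.025],
    [[0.01, 0, -0.03], -0.025],
    [[0.01, 0, -0.025], -0.02],
    [[0.006, 0, -0.015], -0.01],
    [[0, 0, -0.005], 0],
    [[0, 0, 0], 0],
  ],
)

```text
t: 18.25
ee_pos: [0.5256, 0.2549, 0.5271]
tcp_rot: [-0.028, -0.167, 0.986, 0.001]
force: [-0.1, 0.4, -1.2]
grip_width: 0.387
```

```bash
python3 - <<'E'
from h import *
go([.5,.16,.6],.32)
E
```

```text
t 18.25 pos [0.5256 0.2549 0.5271] yaw 0.335 tilt z [-0.055 -0.008 -0.998] grip 0.387 F [-0.1  0.4 -1.2]
tool delta [ 0.0593 -0.0804 -0.0706] n 2.933764363662698 turn 0.015 q [0.34 0.26 0.56 1.93 0.01 0.  ]
```

Call:
move_arm(
  moves=[
    [[0, 0, -0.015], 0],
    [[0, 0, -0.015], 0],
    [[0, 0, -0.015], 0],
    [[0, 0, -0.01], 0],
    [[0, 0, -0.005], 0],
    [[0, 0, 0], 0],
  ],
)

```text
t: 18.75
ee_pos: [0.5293, 0.2552, 0.5816]
tcp_rot: [-0.034, -0.166, 0.986, -0.0]
force: [-0.7, -0.7, -1.2]
grip_width: 0.387
```

```bash
python3 - <<'E'
from h import *
go([.5,.16,.6],.32)
from rig import state;print(state()['q'])
E
```

```text
t 18.75 pos [0.5293 0.2552 0.5816] yaw 0.333 tilt z [-0.068 -0.012 -0.998] grip 0.387 F [-0.7 -0.7 -1.2]
tool delta [ 0.06   -0.0803 -0.0153] n 2.4303125017097553 turn 0.013 q [0.33 0.32 0.77 2.09 0.01 0.  ]
[3.33915209e-01 3.24857273e-01 7.71923865e-01 2.08599686e+00
 1.09039842e-02 6.44553429e-04]
```

Now gently towards the joint-4 limit, to see which way the tool tilts there.

Call:
move_arm(
  moves=[
    [[0, 0, -0.01], 0],
    [[0, 0, -0.008], 0],
    [[0, 0, -0.006], 0],
    [[0, 0, 0], 0],
  ],
)

```text
t: 19.08
ee_pos: [0.5315, 0.2556, 0.5985]
tcp_rot: [-0.039, -0.165, 0.985, -0.001]
force: [-0.8, -0.2, -1.5]
grip_width: 0.384
```

```bash
python3 - <<'E'
from h import *
go([.5,.16,.6],.32)
from rig import state;print(state()['q'])
E
```

```text
t 19.08 pos [0.5315 0.2556 0.5985] yaw 0.333 tilt z [-0.076 -0.015 -0.997] grip 0.384 F [-0.8 -0.2 -1.5]
tool delta [ 0.0609 -0.0801  0.0023] n 2.413391578594106 turn 0.013 q [0.33 0.36 0.86 2.15 0.01 0.  ]
[3.33252604e-01 3.60477926e-01 8.61653346e-01 2.14899000e+00
 1.09108105e-02 6.28856179e-04]
```

Call:
move_arm(
  moves=[
    [[0, 0, -0.005], 0],
    [[0, 0, -0.005], 0],
    [[0, 0, 0], 0],
  ],
)

```text
t: 19.33
ee_pos: [0.5306, 0.2549, 0.6002]
tcp_rot: [-0.037, -0.165, 0.986, -0.001]
force: [-0.7, -0.5, -0.4]
grip_width: 0.384
```

```bash
python3 - <<'E'
from h import *
go([.5,.16,.6],.32)
from rig import state;print(state()['q'])
E
```

```text
t 19.33 pos [0.5306 0.2549 0.6002] yaw 0.332 tilt z [-0.073 -0.014 -0.997] grip 0.384 F [-0.7 -0.5 -0.4]
tool delta [ 0.0597 -0.0798  0.0038] n 2.3916811736579247 turn 0.012 q [0.33 0.36 0.86 2.15 0.01 0.  ]
[3.32632213e-01 3.57095583e-01 8.61151187e-01 2.14842634e+00
 1.10608388e-02 2.14845114e-04]
```

Call:
move_arm(
  moves=[
    [[0, 0, -0.02], 0],
    [[0, 0, -0.02], 0],
    [[0, 0, -0.02], 0],
    [[0, 0, -0.02], 0],
  ],
)

```text
t: 19.67
ee_pos: [0.5199, 0.2486, 0.6307]
tcp_rot: [-0.009, -0.165, 0.986, 0.005]
force: [0.4, 0.3, -1.5]
grip_width: 0.384
```

```bash
python3 - <<'E'
from h import *
go([.5,.16,.6],.32)
from rig import state;print(state()['q'])
E
```

```text
t 19.67 pos [0.5199 0.2486 0.6307] yaw 0.332 tilt z [-0.019  0.007 -1.   ] grip 0.384 F [ 0.4  0.3 -1.5]
tool delta [ 0.0472 -0.0777  0.0305] n 2.29900031120528 turn 0.012 q [ 0.33  0.32  0.88  2.15  0.01 -0.  ]
[ 0.32748371  0.31881394  0.88209658  2.14950791  0.01250773 -0.0041953 ]
```

Call:
move_arm(
  moves=[
    [[0, 0, -0.02], 0],
    [[0, 0, -0.02], 0],
    [[0, 0, -0.02], 0],
    [[0, 0, -0.02], 0],
    [[0, 0, -0.02], 0],
    [[0, 0, -0.02], 0],
  ],
)

```text
t: 20.17
ee_pos: [0.495, 0.2361, 0.6846]
tcp_rot: [0.043, -0.165, 0.985, 0.014]
force: [-0.5, 0.3, -1.3]
grip_width: 0.384
```

```bash
python3 - <<'E'
from h import *
go([.5,.16,.6],.32)
from rig import state;print(state()['q'])
E
```

```text
t 20.17 pos [0.495  0.2361 0.6846] yaw 0.33 tilt z [ 0.08   0.042 -0.996] grip 0.384 F [-0.5  0.3 -1.3]
tool delta [ 0.0275 -0.0748  0.0814] n 2.730899095976117 turn 0.01 q [ 0.32  0.25  0.91  2.15  0.02 -0.01]
[ 0.31911329  0.2456433   0.91395098  2.14935878  0.015112   -0.01110085]
```

Call:
move_arm(
  moves=[
    [[0, 0, -0.02], 0],
    [[0, 0, -0.02], 0],
    [[0, 0, -0.02], 0],
    [[0, 0, -0.02], 0],
    [[0, 0, -0.02], 0],
    [[0, 0, -0.02], 0],
    [[0, 0, -0.02], 0],
    [[0, 0, -0.02], 0],
    [[0, 0, -0.02], 0],
    [[0, 0, -0.02], 0],
    [[0, 0, -0.02], 0],
    [[0, 0, -0.02], 0],
  ],
)

```text
t: 21.17
ee_pos: [0.4275, 0.2076, 0.7792]
tcp_rot: [0.139, -0.162, 0.976, 0.03]
force: [-0.2, 0.1, -1.7]
grip_width: 0.384
```

```bash
python3 - <<'E'
from h import *
go([.5,.16,.6],.32)
from rig import state;print(state()['q'])
E
```

```text
t 21.17 pos [0.4275 0.2076 0.7792] yaw 0.327 tilt z [ 0.261  0.104 -0.96 ] grip 0.384 F [-0.2  0.1 -1.7]
tool delta [-0.001  -0.0711  0.186 ] n 4.775296194271371 turn 0.007 q [ 0.3   0.1   0.96  2.15  0.02 -0.02]
[ 0.30254126  0.09511913  0.95754107  2.14940714  0.02165263 -0.02387011]
```

Call:
move_arm(
  moves=[
    [[0, 0, -0.02], 0],
    [[0, 0, -0.02], 0],
    [[0, 0, -0.01], 0],
    [[0, 0, 0], 0],
  ],
)

```text
t: 21.5
ee_pos: [0.4075, 0.2003, 0.8006]
tcp_rot: [0.161, -0.162, 0.973, 0.034]
force: [-0.8, -0.7, -0.6]
grip_width: 0.384
```

```bash
cat > fin.py <<'E'
from h import *
def quat(q): return R.from_quat([q[1],q[2],q[3],q[0]]).as_matrix()
Rg=quat([-0.025,-0.037,.999,-.002]);pg=np.array([.6075,.2751,.040])
Rc0=R.from_euler('z',.074).as_matrix();pc0=np.array([.6043,.2737,.004])
A=Rg.T@Rc0;b=Rg.T@(pc0-pg)
psi=.22;sl=.35
x=np.array([np.cos(sl)*np.cos(psi),np.cos(sl)*np.sin(psi),np.sin(sl)]);y=np.array([-np.sin(psi),np.cos(psi),0]);z=np.cross(x,y)
H=np.c_[x,y,z];F=np.array([.680,-.098,.1965])
def rep(Fo=F,adj=np.zeros(3),off=0):
    from rig import state
    s=state();Rt=quat(s['tcp_rot']);Rc=Rt@A;pc=s['ee_pos']+Rt@(b+adj)
    lab=pc+Rc@[.028,0,.030]
    print('t',round(s['t'],2),'pos',np.round(s['ee_pos'],3),'q',np.round(s['q'],2),'label',np.round(lab,4),'angx',round(np.arccos(Rc[:,0]@x),3),'angz',round(np.arccos(Rc[:,2]@z),3))
    E=Rc.T@H;print('cart yaw err (about z)',np.round(R.from_matrix(E).as_rotvec(),3),'cart x',np.round(Rc[:,0],3),'z',np.round(Rc[:,2],3))
    # point at off mm before the focus along -x
    print('tool delta',np.round(Rt.T@(Fo-off*x-lab),4),'world',np.round(Fo-off*x-lab,4),'F',np.round(s['force'],1),s['grip_width'])
if __name__=='__main__': rep(off=.08)
E
python3 fin.py
```

```text
t 21.5 pos [0.407 0.2   0.801] q [ 0.3   0.06  0.97  2.15  0.02 -0.03] label [0.4317 0.2073 0.8042] angx 0.104 angz 0.062
cart yaw err (about z) [-0.054  0.03  -0.099] cart x [0.879 0.297 0.372] z [-0.347 -0.135  0.928]
tool delta [ 0.1473 -0.3696  0.6157] world [ 0.175  -0.3217 -0.6351] F [-0.8 -0.7 -0.6] 0.3839679424423189
```

Call:
move_arm(
  moves=[
    [[0.003, -0.008, 0.014], 0],
    [[0.0055, -0.014, 0.023], 0.005],
    [[0.007, -0.0185, 0.031], 0.006],
    [[0.007, -0.0185, 0.031], 0.006],
    [[0.007, -0.0185, 0.031], 0.006],
    [[0.007, -0.0185, 0.031], 0.006],
    [[0.007, -0.0185, 0.031], 0.006],
    [[0.007, -0.0185, 0.031], 0.006],
    [[0.007, -0.0185, 0.031], 0.006],
    [[0.007, -0.0185, 0.031], 0.006],
    [[0.007, -0.0185, 0.031], 0.006],
    [[0.007, -0.0185, 0.031], 0.006],
    [[0.007, -0.0185, 0.031], 0.006],
    [[0.007, -0.0185, 0.031], 0.006],
    [[0.007, -0.0185, 0.031], 0.006],
    [[0.006, -0.015, 0.025], 0.006],
    [[0.004, -0.01, 0.016], 0.004],
    [[0.002, -0.005, 0.008], 0],
    [[0, 0, 0], 0],
    [[0, 0, 0], 0],
  ],
)

```text
t: 23.17
ee_pos: [0.5374, -0.0575, 0.2511]
tcp_rot: [0.152, -0.113, 0.981, 0.049]
force: [0.4, 0.3, -1.0]
grip_width: 0.386
```

```bash
python3 fin.py
```

```text
t 23.17 pos [ 0.537 -0.058  0.251] q [-0.35 -0.06 -0.4   1.    0.22 -0.55] label [ 0.5622 -0.0529  0.2542] angx 0.015 angz 0.068
cart yaw err (about z) [-0.066  0.014  0.003] cart x [0.913 0.2   0.356] z [-0.333 -0.142  0.932]
tool delta [-0.0022 -0.0754  0.0855] world [ 0.0445 -0.0615 -0.0851] F [ 0.4  0.3 -1. ] 0.38616684514571126
```

Call:
move_arm(
  moves=[
    [[0, -0.012, 0.014], 0],
    [[0, -0.018, 0.02], 0],
    [[0, -0.018, 0.02], 0],
    [[0, -0.014, 0.016], 0],
    [[0, -0.007, 0.008], 0],
    [[0, 0, 0], 0],
    [[0, 0, 0], 0],
  ],
)

```text
t: 23.75
ee_pos: [0.586, -0.1145, 0.1846]
tcp_rot: [0.162, -0.118, 0.979, 0.045]
force: [-0.1, -0.5, -1.3]
grip_width: 0.386
```

```bash
python3 - <<'E'
from fin import *
rep(off=.08)
from rig import camera
for n in('top','side'):
    c=camera(n);np.savez('e%s.npz'%n,**c)
    x,y=(335,200) if n=='top' else (390,240)
    crop(c,x-60,y-60,x+60,y+60,5,'pics/e_%s.png'%n)
rep(off=.08)
E
```

```text
t 23.75 pos [ 0.586 -0.114  0.185] q [-0.42  0.09 -0.39  0.85  0.24 -0.63] label [ 0.6108 -0.1096  0.1882] angx 0.034 angz 0.068
cart yaw err (about z) [-0.059  0.033 -0.008] cart x [0.904 0.209 0.374] z [-0.351 -0.139  0.926]
tool delta [ 0.0111 -0.0046  0.0162] world [-0.0041 -0.0048 -0.0192] F [-0.1 -0.5 -1.3] 0.3862641645082732
t 23.85 pos [ 0.586 -0.114  0.185] q [-0.42  0.09 -0.39  0.85  0.24 -0.63] label [ 0.6108 -0.1094  0.1888] angx 0.035 angz 0.068
cart yaw err (about z) [-0.059  0.034 -0.009] cart x [0.903 0.21  0.375] z [-0.352 -0.139  0.926]
tool delta [ 0.0113 -0.0048  0.0167] world [-0.0041 -0.005  -0.0197] F [-0.2 -0.6 -1.6] 0.3892521011174069
```

View pics/e_top.png

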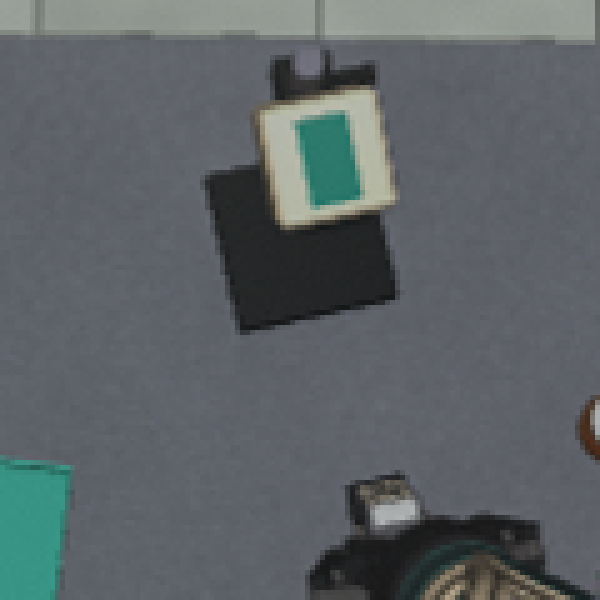

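View pics/e_side.png

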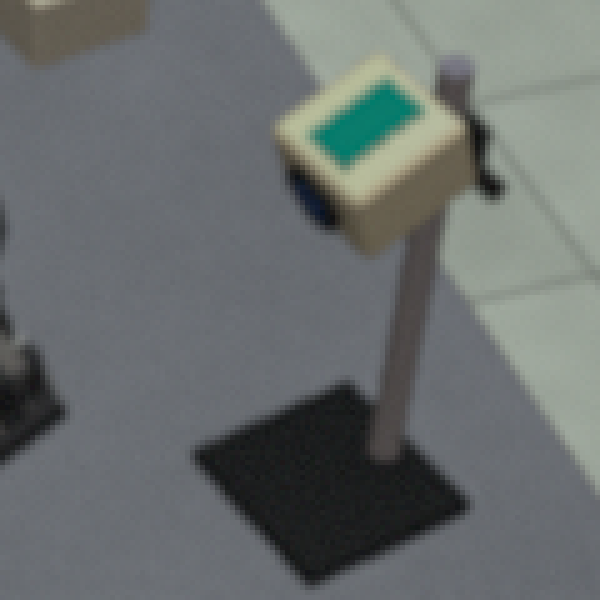

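```bash
python3 - <<'E'
from fin import *
rep(off=0)
rep(off=.02)
E
```

```text
t 23.85 pos [ 0.586 -0.114  0.185] q [-0.42  0.09 -0.39  0.85  0.24 -0.63] label [ 0.6108 -0.1094  0.1888] angx 0.035 angz 0.068
cart yaw err (about z) [-0.059  0.034 -0.009] cart x [0.903 0.21  0.375] z [-0.352 -0.139  0.926]
tool delta [-0.0686 -0.0055  0.0154] world [0.0692 0.0114 0.0077] F [-0.2 -0.6 -1.6] 0.3892521011174069
t 23.85 pos [ 0.586 -0.114  0.185] q [-0.42  0.09 -0.39  0.85  0.24 -0.63] label [ 0.6108 -0.1094  0.1888] angx 0.035 angz 0.068
cart yaw err (about z) [-0.059  0.034 -0.009] cart x [0.903 0.21  0.375] z [-0.352 -0.139  0.926]
tool delta [-0.0487 -0.0054  0.0157] world [0.0509 0.0073 0.0009] F [-0.2 -0.6 -1.6] 0.3892521011174069
```

Call:
move_arm(
  moves=[
    [[-0.008, -0.001, 0.002], 0],
    [[-0.013, -0.001, 0.003], 0],
    [[-0.013, -0.001, 0.003], 0],
    [[-0.01, -0.001, 0.003], 0],
    [[-0.004, -0.001, 0.002], 0],
    [[0, 0, 0], 0],
    [[0, 0, 0], 0],
  ],
)

```text
t: 24.43
ee_pos: [0.6432, -0.1038, 0.1955]
tcp_rot: [0.167, -0.12, 0.978, 0.044]
force: [0.1, 0.7, -0.5]
grip_width: 0.384
```

```bash
python3 - <<'E'
from fin import *
rep(off=0)
from rig import camera
for n in('top','side'):
    c=camera(n);np.savez('f%s.npz'%n,**c)
    x,y=(335,200) if n=='top' else (390,240)
    crop(c,x-60,y-60,x+60,y+60,5,'pics/f_%s.png'%n)
rep(off=0)
E
```

```text
t 24.43 pos [ 0.643 -0.104  0.196] q [-0.36  0.17 -0.29  0.86  0.23 -0.58] label [ 0.6678 -0.0988  0.1994] angx 0.045 angz 0.07
cart yaw err (about z) [-0.056  0.043 -0.014] cart x [0.899 0.214 0.383] z [-0.36  -0.138  0.923]
tool delta [-0.0104 -0.0024  0.0067] world [ 0.0122  0.0008 -0.0029] F [ 0.1  0.7 -0.5] 0.3843275533251937
t 24.53 pos [ 0.643 -0.104  0.195] q [-0.36  0.17 -0.29  0.86  0.23 -0.58] label [ 0.6672 -0.0989  0.1991] angx 0.044 angz 0.07
cart yaw err (about z) [-0.056  0.042 -0.014] cart x [0.899 0.214 0.383] z [-0.36  -0.138  0.923]
tool delta [-0.0111 -0.0024  0.0066] world [ 0.0128  0.0009 -0.0026] F [ 0.5 -0.4 -1.2] 0.38165691420149433
```

View pics/f_top.png

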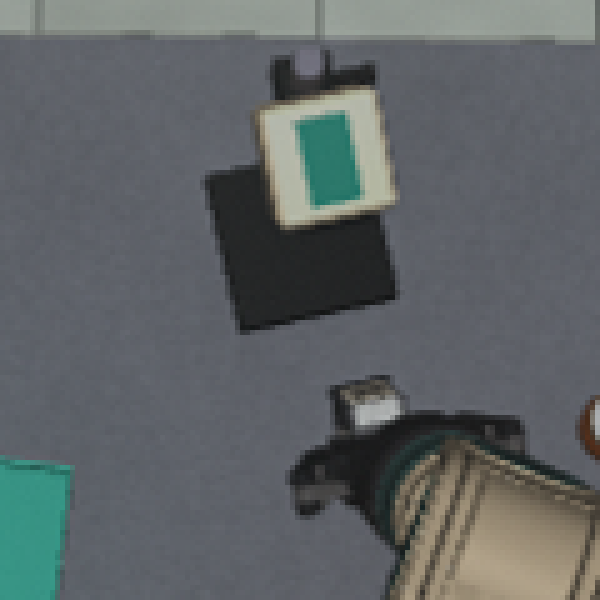

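View pics/f_side.png

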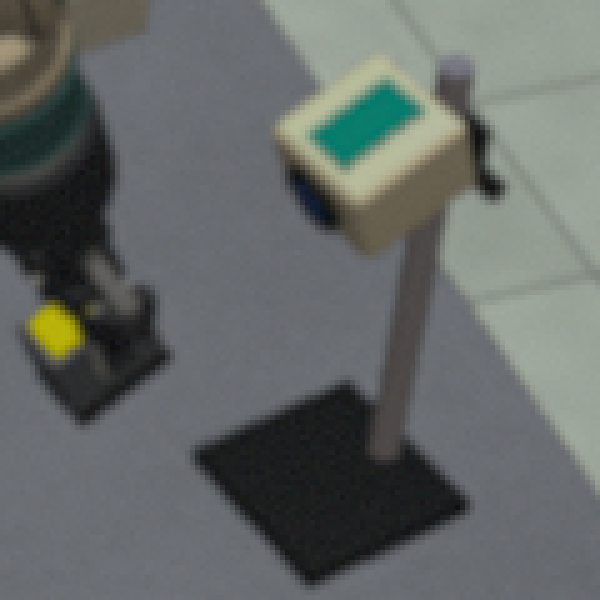

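```bash
python3 - <<'E'
from fin import *
from rig import state
s=state();Rt=quat(s['tcp_rot']);Rc=Rt@A;pc=s['ee_pos']+Rt@b
C=lambda v:pc+Rc@np.array(v)
t=load('ftop.npz');sd=load('fside.npz')
sh=lambda P,o:np.round((np.array(P)-o+.4)*5)
print('side pred backbot-y, frontbot-y, tagside top back+y,-y',sh(proj(sd,[C([-.028,-.017,0]),C([.028,-.017,0]),C([-.028,.017,.06]),C([-.028,-.017,.06])]),[330,180]))
print('top pred label top +y,-y, bottom +y -y, strip back+y -y',sh(proj(t,[C([.028,.017,.06]),C([.028,-.017,.06]),C([.028,.017,0]),C([.028,-.017,0]),C([.016,.017,.06]),C([.016,-.017,.06])]),[275,140]))
E
```

```text
side pred backbot-y, frontbot-y, tagside top back+y,-y [[ 79. 438.]
 [170. 369.]
 [  8. 333.]
 [ 48. 379.]]
top pred label top +y,-y, bottom +y -y, strip back+y -y [[349. 409.]
 [406. 396.]
 [329. 388.]
 [384. 375.]
 [353. 429.]
 [410. 416.]]
```

```bash
python3 - <<'E'
from fin import *
from rig import state
s=state();Rt=quat(s['tcp_rot']);Rc=Rt@A;pc=s['ee_pos']+Rt@b
t=load('ftop.npz');sd=load('fside.npz')
p,e=tri(t,[np.array([388,376])/5+[274.6,139.6]],sd,[np.array([167,356])/5+[329.6,179.6]]);print(p,e,'pred',pc+Rc@[.028,-.017,0])
crop(t,325,205,365,235,16,'pics/g_top.png');crop(sd,330,235,375,270,16,'pics/g_side.png')
E
```

```text
[ 0.67953536 -0.11271508  0.18171194] 0.0004434068755047759 pred [ 0.68221866 -0.11124291  0.17060919]
```

View pics/g_top.png

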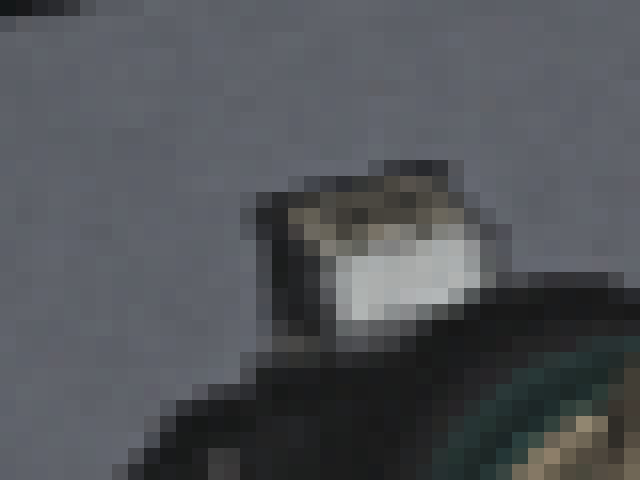

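View pics/g_side.png

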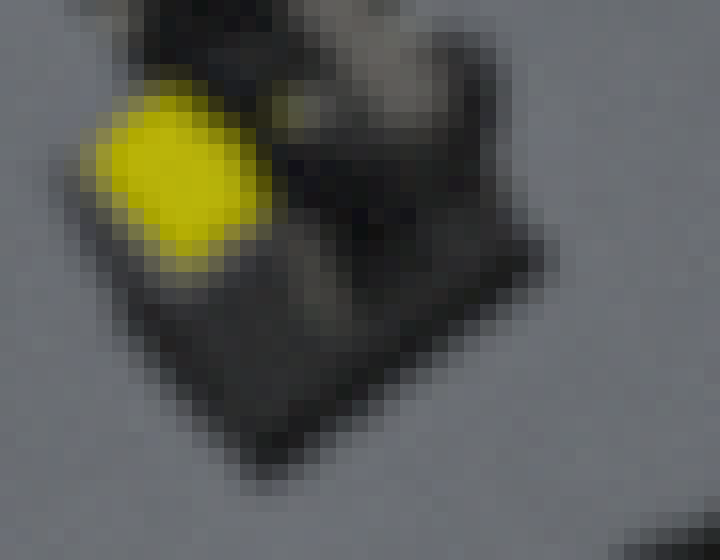

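```bash
python3 - <<'E'
from fin import *
t=load('top0.npz');s=load('side0.npz');t1=load('ftop.npz');s1=load('fside.npz')
crop(t,325,145,360,170,16,'pics/p_top.png');crop(s,410,180,435,210,16,'pics/p_side.png')
def tag(c,f,box):
    x0,y0,x1,y1=box;u=np.asarray(c['img'])[y0:y1,x0:x1].astype(int);m=f(u[...,0],u[...,1],u[...,2]);v,w=np.nonzero(m);return [[w.mean()+x0,v.mean()+y0]],m.sum()
R_=lambda r,g,b:(r-np.maximum(g,b)>60);G_=lambda r,g,b:(g-np.maximum(r,b)>50);Y_=lambda r,g,b:(np.minimum(r,g)-b>60)
for n,f,bt,bs in (('red',R_,(250,235,280,265),(280,210,310,240)),('green',G_,(210,270,240,300),(235,195,262,225)),('yellow',Y_,(215,225,240,260),(275,190,305,215))):
    a,k=tag(t,f,bt);b,k2=tag(s,f,bs);print(n,k,k2,tri(t,a,s,b))
# stripe teal on head
T_=lambda r,g,b:(g-r>50)
a,k=tag(t,T_,(325,155,360,190));b,k2=tag(s,T_,(385,190,420,220));print('stripe',k,k2,tri(t,a,s,b))
# bottle cap
a,k=tag(t,G_,(420,205,445,228));b,k2=tag(s,G_,(395,345,420,370));print('cap',k,k2,tri(t,a,s,b))
E
```

```text
red 76 68 (array([0.58105448, 0.15783011, 0.06526119]), np.float64(0.00246821044031764))
green 75 55 (array([0.47222679, 0.28457011, 0.06496737]), np.float64(0.0013800460797780544))
yellow 66 59 (array([0.59708316, 0.27266757, 0.06600366]), np.float64(0.00219580865036143))
stripe 174 165 (array([ 0.78918439, -0.07277508,  0.26963031]), np.float64(0.0025717522616865145))
cap 29 54 (array([ 0.68453976, -0.37424658,  0.10825743]), np.float64(0.0018928139708728412))
```

View pics/p_top.png

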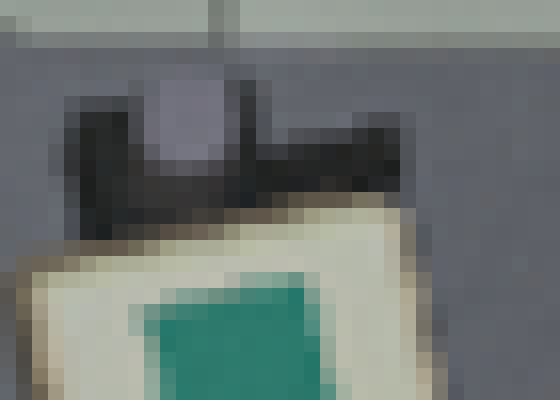

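View pics/p_side.png

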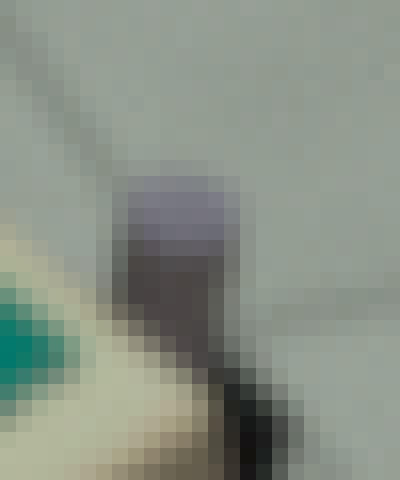

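```bash
python3 - <<'E'
from fin import *
t=load('top0.npz');s=load('side0.npz')
print('post top',tri(t,[[336.06,152.0]],s,[[420.9,192.8]]))
from rig import state
Rt=quat(state()['tcp_rot']);print(np.round(Rt.T@[.013,.002,-.006],4))
E
```

```text
post top (array([ 0.84196498, -0.05958237,  0.28194223]), np.float64(0.001958147531123543))
[-0.0103 -0.0016  0.01  ]
```

Call:
move_arm(
  moves=[
    [[-0.005, -0.001, 0.004], 0],
    [[-0.004, 0, 0.004], 0],
    [[0, 0, 0], 0],
    [[0, 0, 0], 0],
    [[0, 0, 0], 0],
  ],
)

```text
t: 24.95
ee_pos: [0.6526, -0.1019, 0.1889]
tcp_rot: [0.165, -0.119, 0.978, 0.044]
force: [0.1, 0.0, -1.4]
grip_width: 0.386
```

```bash
python3 - <<'E'
from fin import *
F=np.array([.679,-.097,.200])
rep(Fo=F)
from rig import camera
for n in('top','side'):
    c=camera(n);np.savez('g%s.npz'%n,**c)
    if n=='top': crop(c,325,200,365,230,16,'pics/h_top.png')
    else: crop(c,335,230,380,265,16,'pics/h_side.png')
rep(Fo=F)
E
```

```text
t 24.95 pos [ 0.653 -0.102  0.189] q [-0.35  0.19 -0.27  0.85  0.23 -0.57] label [ 0.6773 -0.097   0.1927] angx 0.041 angz 0.069
cart yaw err (about z) [-0.057  0.04  -0.012] cart x [0.9   0.212 0.38 ] z [-0.358 -0.138  0.924]
tool delta [-0.004  -0.0001 -0.0063] world [ 0.0017 -0.      0.0073] F [ 0.1  0.  -1.4] 0.38557425930445816
t 25.05 pos [ 0.653 -0.102  0.189] q [-0.35  0.19 -0.27  0.85  0.23 -0.57] label [ 0.6772 -0.097   0.1928] angx 0.042 angz 0.069
cart yaw err (about z) [-0.057  0.04  -0.012] cart x [0.9   0.212 0.38 ] z [-0.358 -0.138  0.924]
tool delta [-0.004  -0.0001 -0.0062] world [ 0.0018 -0.      0.0072] F [ 0.9  0.4 -0.4] 0.3857161926587483
```

View pics/h_top.png

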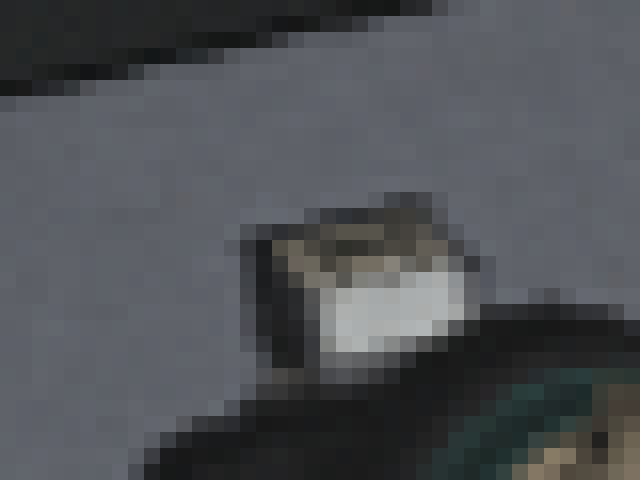

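View pics/h_side.png

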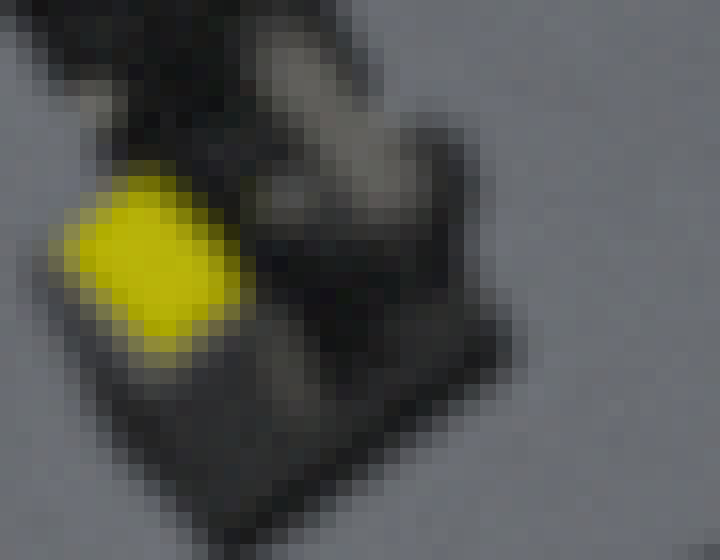

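```bash
python3 - <<'E'
from fin import *
from rig import state
s=state();Rt=quat(s['tcp_rot']);Rc=Rt@A;pc=s['ee_pos']+Rt@b
t=load('gtop.npz');sd=load('gside.npz')
C=lambda *v:pc+Rc@np.array(v)
p,e=tri(t,[[352.2,212.0]],sd,[[366.9,251.25]]);print(p,e,'pred',C(.028,-.017,0))
print('label vis',p+Rc@[0,.017,.030])
print('side pred (16x)',np.round((proj(sd,[C(-.028,-.017,0),C(.028,-.017,0),C(-.028,-.017,.06),C(-.028,.017,.06)])-[334.5,229.5])*16))
print('top pred',np.round((proj(t,[C(.028,.017,0),C(.028,-.017,0),C(.028,.017,.06),C(.028,-.017,.06),C(.016,.017,.06)])-[324.5,199.5])*16))
E
```

```text
[ 0.68925137 -0.1131911   0.1776927 ] 0.0006578332407569639 pred [ 0.69218553 -0.10925598  0.16430836]
label vis [ 0.67429867 -0.10089759  0.20622841]
side pred (16x) [[228. 609.]
 [517. 389.]
 [133. 419.]
 [  5. 274.]]
top pred [[243. 236.]
 [417. 195.]
 [305. 301.]
 [487. 258.]
 [318. 364.]]
```

Call:
move_arm(
  moves=[
    [[-0.003, 0.001, 0.001], 0],
    [[0, 0, 0], 0],
    [[0, 0, 0], 0],
    [[0, 0, 0], 0],
    [[0, 0, 0], 0],
    [[0, 0, 0], 0],
  ],
)

```text
t: 25.55
ee_pos: [0.6555, -0.1001, 0.1896]
tcp_rot: [0.165, -0.119, 0.978, 0.044]
force: [0.2, 0.4, -1.2]
grip_width: 0.387
```

```bash
python3 - <<'E'
from fin import *
F=np.array([.679,-.097,.200])
rep(Fo=F)
from rig import camera
for n in('side','top'):
    c=camera(n);cv2.imwrite(f'pics/z_{n}.png',c['img'][:,:,::-1])
rep(Fo=F)
E
```

```text
t 25.55 pos [ 0.656 -0.1    0.19 ] q [-0.35  0.19 -0.27  0.85  0.23 -0.56] label [ 0.6802 -0.0952  0.1934] angx 0.042 angz 0.069
cart yaw err (about z) [-0.056  0.04  -0.011] cart x [0.9   0.212 0.381] z [-0.358 -0.138  0.923]
tool delta [-0.0007 -0.0012 -0.0068] world [-0.0012 -0.0018  0.0066] F [ 0.2  0.4 -1.2] 0.38748124162909386
t 25.65 pos [ 0.656 -0.1    0.19 ] q [-0.35  0.19 -0.27  0.85  0.23 -0.56] label [ 0.6802 -0.0952  0.1934] angx 0.042 angz 0.069
cart yaw err (about z) [-0.056  0.04  -0.011] cart x [0.9   0.212 0.381] z [-0.358 -0.138  0.923]
tool delta [-0.0007 -0.0011 -0.0068] world [-0.0012 -0.0018  0.0066] F [-0.5 -0.3 -2. ] 0.3860655880228036
```

View pics/z_side.png

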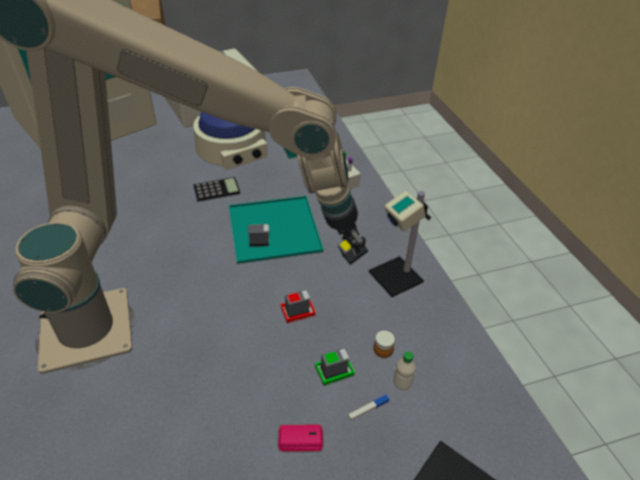

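View pics/z_top.png

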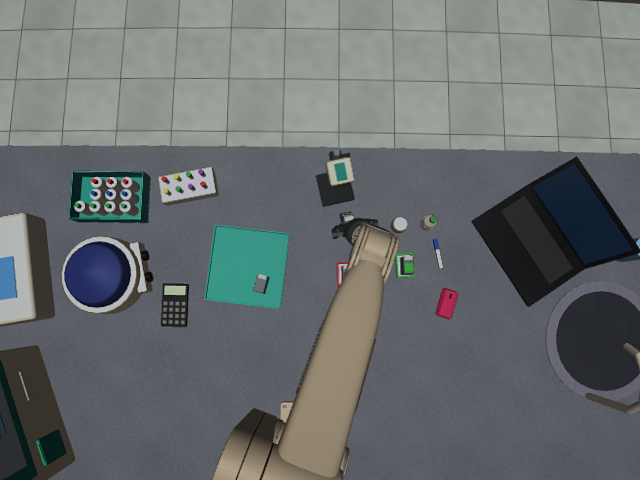

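```bash
python3 -c "
from rig import close_job
print(close_job())"
```

```text
the job is handed in; nothing more can be done
None
```

The job is handed in at about 25.7 s. The green and red cartridges are in their nests and let go. The yellow one is held in the air at the reader's focus point.

The moves only allow turning about the tool's z, so I got the 20° tilt by lifting the held yellow cartridge until joint 4 reached the end of its range. The controller stopped it at 2.1495, just inside the 2.15 limit, and the tool tilted outward as the arm rose further.

**Last checks:**
- **Nests:** the pictures show the green and red cartridges upright and down inside their own pockets.
- **Label angle:** from the arm's measured pose, the x axis is off by about 0.04 rad and the z axis by about 0.07 rad.
- **Label position:** from the arm's pose, the label is about 7 mm from my estimate of the focus point (0.679, -0.097, 0.200).
- **Scene:** the untagged cartridge and the bystanders look unmoved in the last pictures. Force readings stayed around 1–2 N, with no sign of contact with the reader.

**Disagreement:** the cameras placed the yellow cartridge about 7–13 mm higher than the arm's pose did. I aimed between the two readings, so each puts the label about 5–8 mm from focus, on opposite sides. The camera figure is from the picture before the last 3 mm adjustment. The post top measured by camera came out right (0.2819 m against 0.282 m), so I trust the cameras for the reader's position.

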